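Clip a price plate into its counter holder

ROBOT

A 7-joint arm with a two-finger parallel gripper is mounted at the origin on the work surface. World frame = base frame: x ahead of the robot, y to its left, z up, the work surface at z = 0. Lengths are in m, angles in rad, forces in N, time in s.
With the tool pointing down it reaches from about 0.4 to 0.85 m from the base axis. Payload 10.4 kg.
Tool frame: the origin (TCP) lies on the front face of the gripper's body, between the roots of the fingers; the fingertips stand 73 mm ahead of it and the grasp point (between the pads) lies 54 mm ahead of it; x points along the fingers, y is the direction in which the jaws open and shut, and the axes are right-handed (so a half turn about x gives the same grasp; the last joint's range is limited). The gripper opens to 85 mm and grips with 20 to 120 N. Pads are 22 mm wide; open, the fingers measure 114 mm over their backs; the gripper's body (76 mm by 85 mm) begins 54 mm behind the grasp point. The pads swing forward as they close: fully open they stand 13 mm farther back than shut.
Start: joints at [1.217, 0.332, -0.065, 1.46, 0.022, 1.35, -0.088], TCP at [0.203, -0.591, 0.304] pointing down, gripper open.
Joint ranges: [-2.6, 2.6], [-0.5, 2.12], [-1.47, 1.34], [0.16, 2.42], [-1.27, 4.41], [0.06, 2.06], [-2.6, 2.6]. Speed limits (rad/s): [2.22, 2.22, 2.79, 2.79, 3.14, 3.14, 3.14].

INTERFACE

Orientations are given as a unit quaternion [x, y, z, w].
In Python, from workcell import manip gives the robot as it stands. The module is installed in compiled form; this text tells all that it offers.
- The arm moves only by the tool arm_command, never from a script. Its argument "moves" is a list that holds one entry, the list of rows, each a list of 5 numbers: the closure, from 0 (fully open) to 1 (shut), then the shift along the tool's x, y, z in units of 25 mm (1.0 is 25 mm), then the turn about the tool's x in degrees. A call has 1 to 12 rows; each row shifts and turns the commanded pose from where the row before left it, along the tool's axes as they then stand; what a row does not reach is not made up. A row lasts 1/12 s, in which the tool goes at most 41.7 mm and 7.16 degrees, less where a joint would pass 70% of its speed; a pose out of reach is approached as far as the arm can. A call is refused whole if a number of a shift passes 1 or a number of a turn 7.16, either way. A call with a gripper value outside its range is refused whole. The fingers move at their own pace and stop on an object; "force" is the grip in N (left out, the last holds). Time passes only in rows, so rows that do not move let the fingers close. It gives the time, the measured TCP pose, the force and the opening at its end, in the units of the state.
- manip.get_obs(): the state, without advancing time (a new reading comes with each control period).
- manip.camera(name): name is "scene" or "top" or "wrist"; returns the picture (480x640x3 uint8, red, green, blue); there is no depth.
- manip.camera_info(name): a dict with "vfov" (degrees; the focal length in pixels is half the picture's height over the tangent of half this angle, whatever the lens; pixels are square), "cx", "cy" (the principal point, pixels), "dist_coeffs" ([k1, k2, p1, p2, k3] as OpenCV has them; the pictures are not rectified), "pose" (4x4, takes a point from camera to world coordinates). Camera axes: x right, y down, z forward; pixel columns grow to the right and rows downward; lengths in m; the calibration is good to about 2 mm. A picture is of the moment at which its call begins: read the wrist's pose just before it. camera_info takes no time and is no camera call; for the wrist camera it gives the pose at the moment of the call.
- manip.hand_in(): hands the job in, once; it reports no verdict.
Trained networks look in the newest picture that a camera, given by its name, has taken for a name from the list of things; names that differ only in an ending like _2 or _b are one class to them, and where a whole thing is asked for, a point or a joint stands for the part that bears it (a point fixed in the world has none). Each returns a list of dicts, best first, with "confidence" (0 to 1); they miss things now and then, are a little off and sometimes report something else, mostly with a low value. They report only what shows in the picture. A call takes as long as a camera call. They do not tell look-alikes from the thing itself.
- manip.regions_of(query, camera): "mask" (480x640 bool, what is visible of it) and "rect" ([left, top, right, bottom] in pixels, round what is visible of it).
- manip.pinpoint(query, camera): "pixel" ([row, column] in pixels: a listed point, or the origin of a listed thing).
The state is a dict: "clock": time; "joint_pos": joint angles; "joint_velocities": joint speeds; "tau": joint torques, N m; "position": TCP position; "ee_rot": TCP orientation; "ft_force": force on the tool from outside, world axes, zero at the start; "torque": the same for the moment, N m; "grip_width": opening from 0.0 (shut) to 1.0 (fully open).
Only numpy, scipy, OpenCV 4.12 (cv2) and the standard library are available. Lean on these libraries where they do the work, as an engineer would, in place of code of your own. Each camera call takes 0.05 s, during which the arm holds its last target.

TASK

Take the clear price plate by its black post and slide it along the bed of the grey and red price holder, so that its front edge lifts the two sprung steel clips and runs under them, until it is fully home against the back stop and both clips have snapped down behind its shoulders. Push gently, since the acrylic cracks if it is forced (keep the push below 30 N), then let go, and leave the bottles and the jar where they stand.

Things in the scene. Friction and masses are not known exactly. Their poses are not given: they have to be found in the camera images.
- plate_grip (a point): centre of the black square upright post (22 x 22 mm, 42 mm tall above the plate) of the loose clear acrylic price plate, which starts flat on the counter. This point is 30 mm above the plate's underside, 24 mm above its top face. Axes: x from the post to the plate's front edge, z up. The front edge is 102 mm ahead (+x) of the post's centre, the two shoulders 42 mm ahead.
- plate_front (a point): middle of the plate's front edge, at the underside; same axes as plate_grip. When home it is against the back stop, within 8 mm of holder_mark along the holder's x.
- holder_mark (a point): point on the centre line at bed height (12 mm up), holder's axes. The carriage is clamped, differently each time, with the stop's face up to 6 mm before or beyond this mark: not reported, to be felt or seen. Rails 8 mm tall: inner faces 51.5 mm off the centre line up to 80 mm before the mark (1.5 mm play each side), then flaring to about 61 mm at 140 mm before it. Stop 10 mm tall.
- clip_left (a joint): hinge of the left clip (34 mm to +y), rad: 0 nose down, 0.05 to 0.06 raised on the plate. Spring force at the nose 0.8 to 1.7 N; lifting both takes a push of 3 to 12 N, sliding on 2 to 4 N. The nose hangs to 1 mm above the bed; its far face is 61.5 mm before the stop, so a home plate's shoulders are 1.5 mm past it; its lead-in ramp (22 degrees) starts 88 mm before the stop. Clip top 17 mm up.
- clip_right (a joint): hinge of the right clip (34 mm to -y), rad: 0 nose down, 0.05 to 0.06 raised on the plate. Spring force at the nose 0.8 to 1.7 N; lifting both takes a push of 3 to 12 N, sliding on 2 to 4 N. The nose hangs to 1 mm above the bed; its far face is 61.5 mm before the stop, so a home plate's shoulders are 1.5 mm past it; its lead-in ramp (22 degrees) starts 88 mm before the stop. Clip top 17 mm up.
- soy_mid (a point): dark soy sauce bottle, 64 mm across, 190 mm tall, standing loose; this point is on its axis, 60 mm up
- vinegar_mid (a point): amber vinegar bottle, 60 mm across, 180 mm tall, standing loose; this point is on its axis, 60 mm up
- chilli_mid (a point): red chilli jar with a green cap, 72 mm across, 90 mm tall, standing loose; this point is on its axis, 45 mm up
- plate: the plate, 120 g, 6 mm thick, T-shaped: body 60 (x) x 100 (y) mm with yellow card and a red stripe near the front edge; behind it a narrow tail 57 x 44 mm that carries the post. The shoulders are the body's rear edges either side of the tail. Origin at the underside, midway between the shoulders; x to the front edge, z up.
- holder: the holder, fixed on the counter: grey base 195 (x) x 140 (y) x 12 mm whose top face is the bed, red guide rails, and a yellow back stop with two steel clips (orange-topped noses) on one clamped carriage. Origin on its underside; x is the direction the plate slides in, z up. holder_mark is 55 mm ahead of it and 12 mm up; the bed's open front edge is 105 mm behind it.
Mind the look-alikes: they are no part of the job. There is more than one size of the plate; the job needs the smallest.

How it is judged:
On the way:
1. the plate's front has run under both clips, which ride raised on its top face, while it lies on the bed (value of joint each of clip_left, clip_right above 0.035 rad and x of plate_front in the frame of holder_mark between -0.05 and -0.003 m and z of plate_front in the frame of holder_mark below 0.004 m), for 0.1 s.
At the end, for the whole second after the job is handed in: The plate lies flat on the bed (within 2 mm and 0.04 rad), home under the clips (front edge within 9 mm of the holder's mark, wherever the stop is set, and centred within 4 mm) with both clips fully down behind its shoulders (each below 0.015 rad), at rest and released (x of plate_front in the frame of holder_mark between -0.009 and 0.009 m and y of plate_front in the frame of holder_mark between -0.004 and 0.004 m and z of plate in the frame of holder_mark below 0.002 m and angle between the x axis of plate and the x axis of holder, either way round below 0.06 rad and angle between plate's own z axis and vertical below 0.04 rad and value of joint each of clip_left, clip_right below 0.015 rad and linear speed of plate below 0.01 m/s and contact force between plate and the fingers below 0.1 N); the robot touches nothing.
It fails at once if the plate is forced: more than 30 N between the plate and the holder with its clips (contact force between plate and holder above 30 N).
It fails at once if the holder or its clips are struck or forced with the gripper (more than 15 N) (contact force between any of the fingers, the arm and holder above 15 N).
It fails at once if a bottle or the jar is moved more than 25 mm (distance of any of soy_mid, vinegar_mid, chilli_mid from where it was at the start of the episode above 0.025 m).
It also fails if it takes over 72 s, if anything falls off the work surface, if the arm or the gripper's body presses on something with over 40 N, if the wrist force passes 120 N, or if a joint passes its speed limit or range.

## Working session

There is one attempt and no reset: what is moved stays moved. The work goes in short steps, Python scripts to look and compute and a tool call to move; the robot and the scene stay as the last step left them, time stands still between calls to the robot, and variables do not carry over. Pictures are saved under pics/ and viewed, and the job is handed in when it is done.

Besides the shell and the picture viewer there is one more tool, called after "Call:" as name([rows], argument=value, ...), one row to a line, values as JSON. arm_command: Moves the arm, as the interface text tells. Its arguments: {"type":"object","properties":{"moves":{"type":"array","items":{"type":"array","items":{"type":"array","items":{"type":"number"}}}},"force":{"type":"number"}},"required":["moves"]}

```bash
mkdir -p pics; ls; cat > h.py <<'E'
import numpy as np, cv2
from workcell import manip
from scipy.spatial.transform import Rotation as R
def K(i):
    f=240/np.tan(np.radians(i["vfov"])/2)
    return np.array([[f,0,i["cx"]],[0,f,i["cy"]],[0,0,1.]])
def ray(i,px): # px list (col,row)
    u=cv2.undistortPoints(np.array(px,float).reshape(-1,1,2),K(i),np.array(i["dist_coeffs"],float))[:,0]
    T=np.array(i["pose"]); d=np.c_[u,np.ones(len(u))]@T[:3,:3].T
    return T[:3,3],d
def onz(i,px,z):
    o,d=ray(i,px); t=(z-o[2])/d[:,2]; return o+d*t[:,None]
def proj(i,P):
    T=np.linalg.inv(np.array(i["pose"])); r=cv2.Rodrigues(T[:3,:3])[0]
    return cv2.projectPoints(np.array(P,float).reshape(-1,1,3),r,T[:3,3],K(i),np.array(i["dist_coeffs"],float))[0][:,0]
def snap(n,fn):
    im=manip.camera(n); cv2.imwrite('pics/'+fn,im[:,:,::-1]); return im
E
python3 - <<'E'
from h import *
for n in ["scene","top","wrist"]:
    i=manip.camera_info(n); snap(n,n+'0.png'); print(n,i)
    for q in ["plate","holder","plate_grip","plate_front","holder_mark","soy_mid","vinegar_mid","chilli_mid"]:
        try:
            print(q,[(np.round(r["pixel"]).tolist(),round(r["confidence"],2)) for r in manip.pinpoint(q,n)])
        except Exception as e: print(q,e)
o=manip.get_obs(); print({k:np.round(v,4).tolist() for k,v in o.items()})
E
```

```text
pics
scene {'vfov': 50.89758694583829, 'cx': 311.4307629182876, 'cy': 242.0848496700978, 'dist_coeffs': array([-0.11274984,  0.        ,  0.        ,  0.        ,  0.        ]), 'pose': array([[-0.05650358,  0.72188338, -0.68970409,  1.50705312],
       [ 0.99838959,  0.04435285, -0.03537025,  0.03191031],
       [ 0.00505714, -0.69059192, -0.72322695,  1.01214831],
       [ 0.        ,  0.        ,  0.        ,  1.        ]])}
plate [([214.0, 171.0], 0.75), ([258.0, 245.0], 0.72), ([247.0, 163.0], 0.72), ([207.0, 278.0], 0.71), ([254.0, 470.0], 0.26)]
holder [([267.0, 388.0], 0.71)]
plate_grip [([215.0, 152.0], 0.9), ([183.0, 289.0], 0.84), ([235.0, 241.0], 0.79)]
plate_front [([222.0, 264.0], 0.81)]
holder_mark [([277.0, 384.0], 0.71)]
soy_mid [([247.0, 161.0], 0.57), ([273.0, 248.0], 0.57)]
vinegar_mid [([303.0, 319.0], 0.97)]
chilli_mid [([257.0, 466.0], 0.78)]
top {'vfov': 49.357834366849445, 'cx': 308.4451261332113, 'cy': 239.94190733019866, 'dist_coeffs': array([0.02705488, 0.        , 0.        , 0.        , 0.        ]), 'pose': array([[-0.00381286, -0.98643046,  0.16413533,
[... 994 characters left out ...]
01],
       [ 7.63676289e-04,  2.89415994e-01, -9.57203113e-01,
         3.74274784e-01],
       [ 0.00000000e+00,  0.00000000e+00,  0.00000000e+00,
         1.00000000e+00]])}
plate []
holder []
plate_grip []
plate_front []
holder_mark []
soy_mid []
vinegar_mid []
chilli_mid []
{'clock': 1.35, 'joint_pos': [1.2174, 0.3322, -0.0647, 1.4601, 0.0216, 1.3499, -0.0885], 'joint_velocities': [-0.0008, -0.0003, -0.0005, -0.0001, 0.0003, -0.0013, -0.0014], 'tau': [-0.0, -62.5225, 0.0491, -39.1833, 0.0165, 0.0019, -0.0], 'position': [0.203, -0.5911, 0.3039], 'ee_rot': [-0.6975, -0.1164, 0.6975, -0.1165], 'ft_force': [-0.477, 0.1536, -0.0279], 'torque': [0.0311, 0.0149, -0.0233], 'grip_width': 0.9995}
```

View pics/scene0.png

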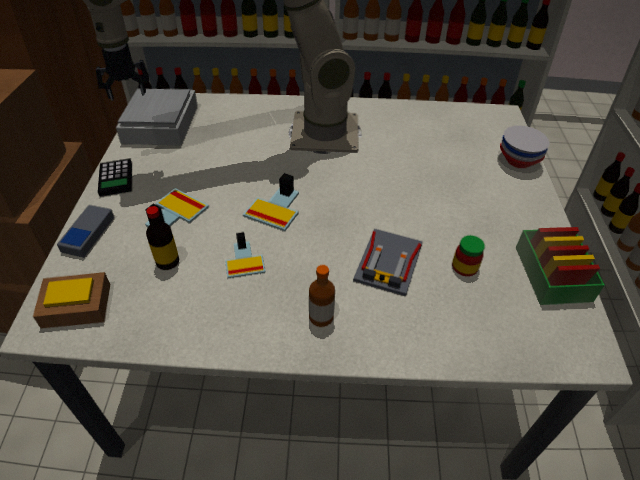

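View pics/top0.png

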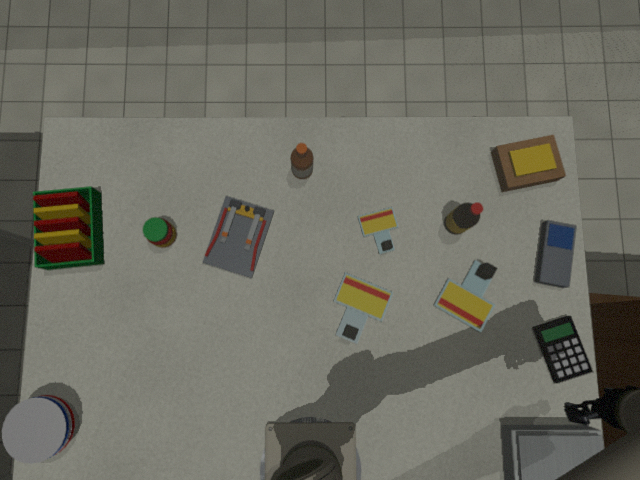

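Three plate candidates in the top picture (col,row): A (378,230), B (360,305), C (468,295). A looks smallest. I'll confirm with an enlarged crop and measured sizes.

```bash
python3 - <<'E'
from h import *
im=cv2.imread('pics/top0.png')
a=cv2.resize(im[190:350,330:510],None,fx=4,fy=4,interpolation=cv2.INTER_CUBIC)[:600]
cv2.imwrite('pics/c1.png',a[:, :])
b=cv2.resize(im[185:285,195:285],None,fx=6,fy=6,interpolation=cv2.INTER_CUBIC)
cv2.imwrite('pics/c2.png',b)
i=manip.camera_info("top")
for q,z in [("plate",.006),("holder",.012)]:
    for r in manip.regions_of(q,"top"):
        m=r["mask"].astype(np.uint8); c=max(cv2.findContours(m,0,1)[0],key=cv2.contourArea)[:,0].astype(float)
        P=onz(i,c,z)[:,:2]; box=cv2.minAreaRect((P*1000).astype(np.float32)); print(q,r["rect"],round(r["confidence"],2),np.round(box[0],0),np.round(box[1],0),round(box[2],1))
E
```

```text
plate [358.1, 208.1, 397.6, 250.3] 0.74 [ 617. -197.] [117. 100.] 15.7
plate [436.0, 260.3, 497.0, 331.9] 0.61 [ 453. -437.] [142. 177.] 59.4
plate [335.9, 273.7, 393.5, 343.4] 0.56 [ 402. -129.] [142. 167.] 66.7
holder [206.6, 192.3, 270.3, 275.4] 0.81 [603. 192.] [143. 197.] 72.4
holder [441.9, 204.0, 481.1, 235.3] 0.25 [ 655. -423.] [ 68. 120.] 33.2
```

View pics/c1.png

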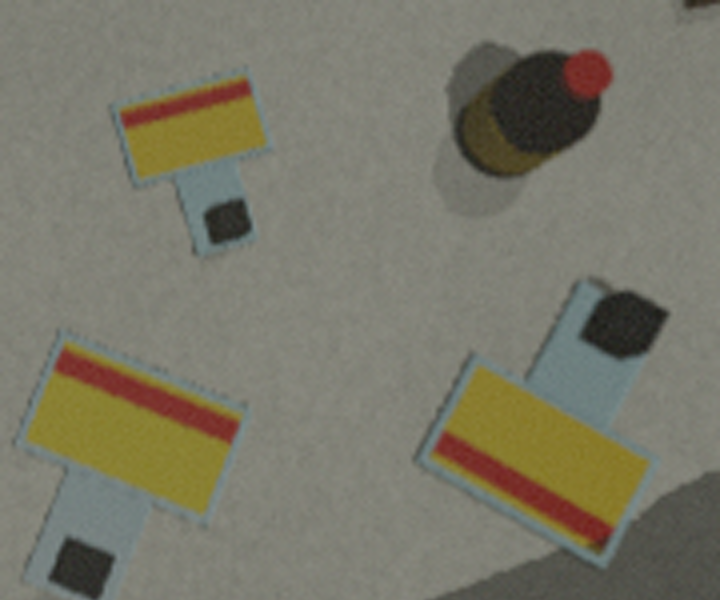

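View pics/c2.png

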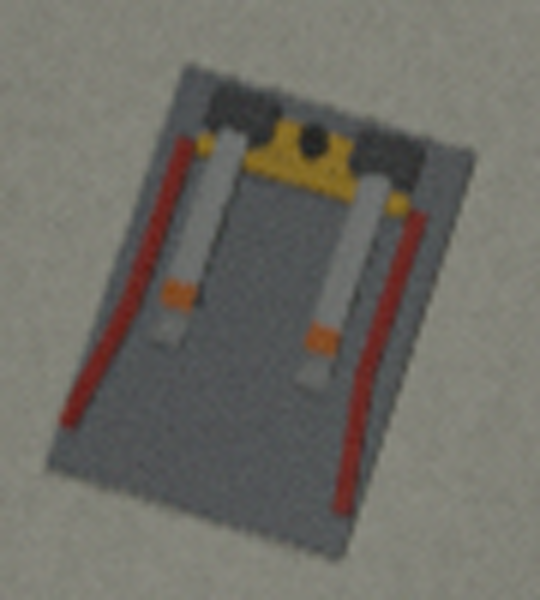

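A measures 117 x 100 mm, which matches the given plate (117 overall x 100). B and C are both about 142 mm wide, so A is the one meant. Next I work out its pose and the approach.

```bash
cat >> h.py <<'E'
def tool():
    o=manip.get_obs(); return np.array(o["position"]),R.from_quat(o["ee_rot"]),o
def to(target,yawdir=None):
    """print shift in tool axes units of 25mm for TCP target; yawdir: desired world dir angle (deg) for tool y (mod 180)"""
    p,r,o=tool(); M=r.as_matrix()
    print('t',round(o["clock"],2),'tcp',np.round(p,4),'y ang',round(np.degrees(np.arctan2(M[1,1],M[0,1])),2),'xdown',np.round(M[:,0],4),'F',np.round(o["ft_force"],2),'grip',round(float(o["grip_width"]),3),'q',np.round(o["joint_pos"],2))
    d=np.array(target)-p; print('world d mm',np.round(d*1000,1),'tool units',np.round(M.T@d/0.025,3))
    if yawdir is not None:
        a=np.degrees(np.arctan2(M[1,1],M[0,1])); e=(yawdir-a+90)%180-90; print('turn about tool x deg',round(-e,2),'(alt',round(-(e-180*np.sign(e)),1),')')
E
python3 - <<'E'
from h import *
i=manip.camera_info("top"); s=manip.camera_info("scene")
print('grip top',onz(i,[(387,246)],.03),'front top',onz(i,[(375,212)],0))
print('mark',onz(i,[(243,211)],.012),'scene',onz(s,[(384,277)],.012),'holder o',onz(i,[(241,233)],0))
print('soy',onz(i,[(458,220)],.06),'vin',onz(i,[(305,162)],.06),'ch',onz(i,[(160,231)],.06))
print('grip scene',onz(s,[(241,235)],.03))
# hi-res contour fit
post=np.array([.617,-.197])-.0435*np.array([np.cos(np.radians(15.7)),np.sin(np.radians(15.7))]); print(post)
to([post[0],post[1],.3],105.7)
E
```

```text
grip top [[ 0.57090596 -0.20906903  0.03      ]] front top [[ 0.67081086 -0.18330057  0.        ]]
mark [[0.67195631 0.18031531 0.012     ]] scene [[0.66619902 0.17702506 0.012     ]] holder o [[0.61286623 0.18624748 0.        ]]
soy [[ 0.63518445 -0.3935766   0.06      ]] vin [[0.7956434  0.00994559 0.06      ]] ch [[0.60796563 0.39090043 0.06      ]]
grip scene [[ 0.55550505 -0.20975001  0.03      ]]
[ 0.57512291 -0.20877112]
t 1.45 tcp [ 0.203  -0.5911  0.3039] y ang -71.05 xdown [ 0. -0. -1.] F [-0.15  0.75 -0.3 ] grip 1.002 q [ 1.22  0.33 -0.06  1.46  0.02  1.35 -0.09]
world d mm [372.1 382.4  -3.9] tool units [  0.157  -9.631 -19.045]
turn about tool x deg 3.25 (alt -176.7 )
```

Call:
arm_command([
  [[0,0,-0.5,-0.9,0],[0,0,-0.5,-0.9,0],[0,0,-0.5,-0.9,0],[0,0,-0.5,-0.9,0],[0,0,-0.5,-0.9,0],[0,0,-0.5,-0.9,0],[0,0,-0.5,-0.9,0],[0,0,-0.5,-0.9,0],[0,0,-0.5,-0.9,0],[0,0,-0.5,-0.9,0],[0,0,-0.5,-0.9,0],[0,0,-0.5,-0.9,0]],
])

```text
clock: 2.45
position: [0.4103, -0.3605, 0.3041]
ee_rot: [0.698, 0.116, -0.697, 0.117]
ft_force: [0.4, -0.5, -0.1]
grip_width: 0.998
```

Call:
arm_command([
  [[0,0,-0.45,-0.9,0],[0,0,-0.45,-0.9,0],[0,0,-0.45,-0.9,0],[0,0,-0.45,-0.9,0],[0,0,-0.45,-0.9,0],[0,0,-0.45,-0.9,0],[0,0,-0.45,-0.9,0],[0,0,-0.48,-0.9,0],[0,0,0,-0.9,3.2],[0,0,0,0,0]],
])

```text
clock: 3.28
position: [0.5746, -0.2063, 0.3037]
ee_rot: [0.701, 0.098, -0.7, 0.097]
ft_force: [-0.3, 0.3, -0.1]
grip_width: 1.0
```

```bash
python3 - <<'E'
from h import *
to([.573,-.209,.15],105.7)
i=manip.camera_info("wrist"); im=snap("wrist","w1.png")
for q,z in [("plate_grip",.03),("plate_front",0),("plate",0)]:
    for r in manip.pinpoint(q,"wrist"): print(q,np.round(r["pixel"]),round(r["confidence"],2),onz(i,[r["pixel"][::-1]],z)[0].round(4))
for r in manip.regions_of("plate","wrist"): print(r["rect"],r["confidence"])
E
```

```text
t 3.28 tcp [ 0.5746 -0.2063  0.3037] y ang -74.14 xdown [ 0.0013  0.0018 -1.    ] F [-0.35  0.25 -0.09] grip 1.0 q [ 0.58  0.33 -0.39  1.49  0.12  1.35 -1.11]
world d mm [  -1.6   -2.7 -153.7] tool units [6.146 0.094 0.103]
turn about tool x deg 0.16 (alt -179.8 )
plate_grip [211. 319.] 0.83 [ 0.5737 -0.2095  0.03  ]
plate_grip [333. 514.] 0.66 [ 0.4947 -0.4754  0.03  ]
plate_front [110. 321.] 0.93 [ 0.6721 -0.1837  0.    ]
plate_front [378. 412.] 0.71 [ 0.3806 -0.3965  0.    ]
plate_front [269. 259.] 0.65 [ 0.4788 -0.1614  0.    ]
plate [171. 317.] 0.97 [ 0.61   -0.1967  0.    ]
plate [321. 217.] 0.85 [ 0.3952 -0.1268  0.    ]
[380.0, 287.6, 546.6, 390.5] 0.77
[270.3, 111.3, 370.4, 225.8] 0.67
```

View pics/w1.png

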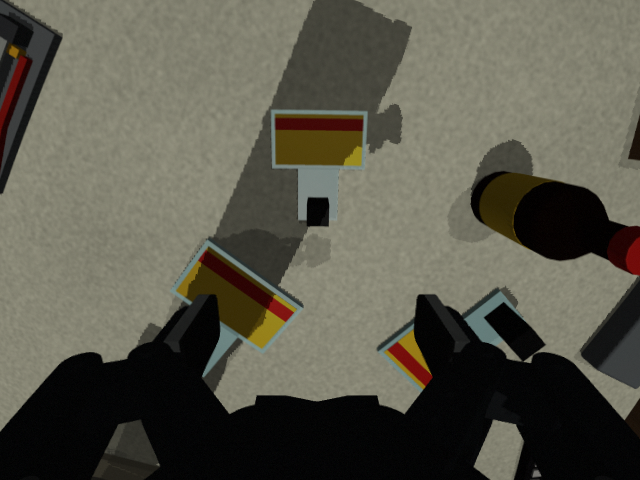

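The wrist picture shows the small plate's body at cols 271–368, rows 110–168, with its post top at (317,211). Plates B and C are at the lower left and right. The plate is almost square with the jaws; I'll measure its edges.

```bash
python3 - <<'E'
from h import *
im=cv2.imread('pics/w1.png')
cv2.imwrite('pics/w1c.png',cv2.resize(im[95:240,255:385],None,fx=4,fy=4,interpolation=cv2.INTER_CUBIC))
i=manip.camera_info("wrist")
for n,p,z in [("FL",(271.5,110.5),.006),("FR",(367.5,110.5),.006),("RR",(366,167.5),.006),("RL",(274,167.5),.006)]: print(n,onz(i,[p],z)[0].round(4))
# predicted outline for a pose
def pred(x,y,a):
    a=np.radians(a); Rm=np.array([[np.cos(a),-np.sin(a)],[np.sin(a),np.cos(a)]])
    L=np.array([[60,50],[60,-50],[0,-50],[0,50],[-57,22],[-57,-22]])/1000
    P=np.c_[L@Rm.T+[x,y],np.full(6,.006)]
    T=np.array([[-31,11],[-31,-11],[-53,-11],[-53,11]])/1000
    Q=np.c_[T@Rm.T+[x,y],np.full(4,.048)]
    return proj(i,P).round(1).tolist(),proj(i,Q).round(1).tolist()
print(pred(.6141,-.1982,15.0))
E
```

```text
FL [ 0.6531 -0.1398  0.006 ]
FR [ 0.6802 -0.2354  0.006 ]
RR [ 0.6241 -0.2519  0.006 ]
RL [ 0.5971 -0.1563  0.006 ]
([[267.8, 103.1], [364.9, 104.5], [362.1, 163.4], [269.1, 162.2], [295.3, 214.2], [334.6, 214.7]], [[303.9, 198.1], [326.4, 198.4], [325.9, 220.2], [303.9, 219.9]])
```

View pics/w1c.png

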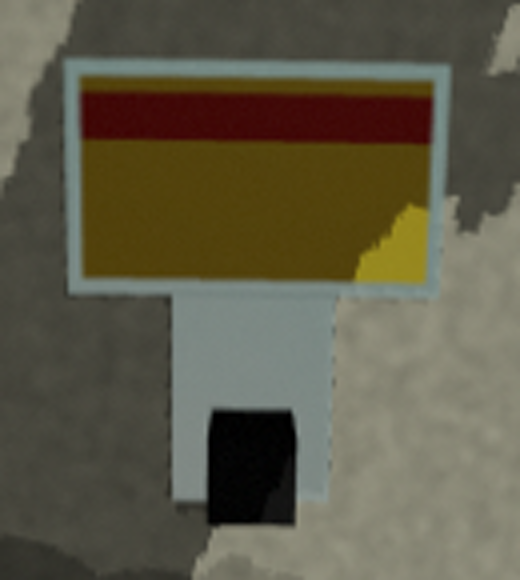

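```bash
python3 - <<'E'
from h import *
from scipy.optimize import least_squares
i=manip.camera_info("wrist")
ob=np.array([[65,60],[450,66],[440,297],[70,296],[172,502],[328,500]])/4+[255,95]
L=np.array([[60,50],[60,-50],[0,-50],[0,50],[-57,22],[-57,-22]])/1000
def pr(v):
    a=v[2]; Rm=np.array([[np.cos(a),-np.sin(a)],[np.sin(a),np.cos(a)]])
    return proj(i,np.c_[L@Rm.T+v[:2],np.full(6,.006)])
s=least_squares(lambda v:(pr(v)-ob).ravel(),[.614,-.198,.26])
v=s.x; print(v[:2],np.degrees(v[2]),np.abs(s.fun).max())
g=v[:2]-.042*np.array([np.cos(v[2]),np.sin(v[2])]); print('post',g)
to([g[0],g[1],.084+.003],90+np.degrees(v[2]))
E
```

```text
[ 0.60845465 -0.20306815] 15.094570331067185 0.5194785972220188
post [ 0.56790376 -0.21400549]
t 3.53 tcp [ 0.571  -0.211   0.3039] y ang -74.31 xdown [-3.e-04 -6.e-04 -1.e+00] F [ 0.22 -0.34  0.64] grip 1.0 q [ 0.59  0.32 -0.39  1.49  0.12  1.35 -1.11]
world d mm [  -3.1   -3.1 -216.9] tool units [8.678 0.08  0.149]
turn about tool x deg 0.6 (alt -179.4 )
```

The arm was still settling when that picture was taken, since the TCP has shifted by about 5 mm. I'll retake it now that it is at rest.

```bash
python3 - <<'E'
from h import *
p0=tool()[0]
i=manip.camera_info("wrist"); im=snap("wrist","w2.png"); print(p0,tool()[0])
np.save('w2pose.npy',i["pose"])
im=cv2.imread('pics/w2.png')
cv2.imwrite('pics/w2c.png',cv2.resize(im[95:240,255:385],None,fx=4,fy=4,interpolation=cv2.INTER_CUBIC))
for q,z in [("plate_grip",.03),("plate_front",0)]:
    r=manip.pinpoint(q,"wrist")[0]; print(q,np.round(r["pixel"]),onz(i,[r["pixel"][::-1]],z)[0].round(4))
E
```

```text
[ 0.57102094 -0.21095446  0.30393605] [ 0.57100849 -0.21095773  0.3040483 ]
plate_grip [208. 314.] [ 0.5707 -0.2092  0.03  ]
plate_front [374. 407.] [ 0.3797 -0.3926  0.    ]
```

View pics/w2c.png

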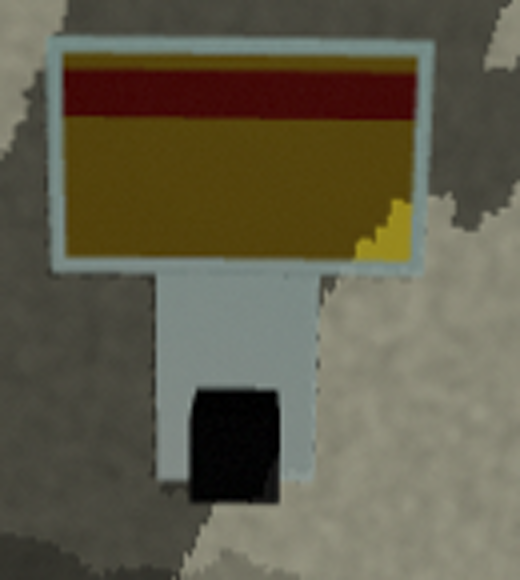

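The enlarged crop confirms plate A, with its front edge at the top and its post top at about (314,200). The fit is next.

```bash
python3 - <<'E'
from h import *
from scipy.optimize import least_squares
i=manip.camera_info("wrist"); i["pose"]=np.load('w2pose.npy')
ob=np.array([[48,37],[433,42],[424,275],[52,272],[157,480],[313,482]])/4+[255,95]
L=np.array([[60,50],[60,-50],[0,-50],[0,50],[-57,22],[-57,-22]])/1000
def pr(v):
    a=v[2]; Rm=np.array([[np.cos(a),-np.sin(a)],[np.sin(a),np.cos(a)]])
    return proj(i,np.c_[L@Rm.T+v[:2],np.full(6,.006)])
s=least_squares(lambda v:(pr(v)-ob).ravel(),[.614,-.198,.26])
v=s.x; print(v[:2],np.degrees(v[2]),np.abs(s.fun).max())
g=v[:2]-.042*np.array([np.cos(v[2]),np.sin(v[2])]); print('post',g)
to([g[0],g[1],.088],90+np.degrees(v[2]))
E
```

```text
[ 0.61292509 -0.19722103] 15.052261889743962 0.4356680739439014
post [ 0.57236614 -0.20812843]
t 3.68 tcp [ 0.5712 -0.2107  0.3041] y ang -74.31 xdown [ 1.e-04 -5.e-04 -1.e+00] F [-0.23  0.6  -0.24] grip 0.998 q [ 0.59  0.32 -0.39  1.49  0.12  1.35 -1.11]
world d mm [   1.2    2.6 -216.1] tool units [ 8.644 -0.091 -0.075]
turn about tool x deg 0.64 (alt -179.4 )
```

Call:
arm_command([
  [[0,0.9,-0.09,-0.08,0.6],[0,0.9,0,0,0],[0,0.9,0,0,0],[0,0.9,0,0,0],[0,0.9,0,0,0],[0,0.9,0,0,0],[0,0.9,0,0,0],[0,0.9,0,0,0],[0,0.7,0,0,0],[0,0.5,0,0,0],[0,0.2,0,0,0],[0,0,0,0,0]],
])

```text
clock: 4.68
position: [0.5725, -0.2074, 0.0881]
ee_rot: [-0.7, -0.093, 0.701, -0.093]
ft_force: [0.6, 0.2, -0.2]
grip_width: 0.999
```

Call:
arm_command([
  [[0,0,0,0,0],[0,0,0,0,0]],
])

```text
clock: 4.85
position: [0.5737, -0.2075, 0.0903]
ee_rot: [0.702, 0.093, -0.7, 0.094]
ft_force: [0.4, 0.4, 0.1]
grip_width: 1.0
```

```bash
python3 - <<'E'
from h import *
snap("wrist","w3.png")
to([.5724,-.2081,.088],105.05)
E
```

```text
t 4.9 tcp [ 0.5737 -0.2075  0.0903] y ang -74.85 xdown [ 2.e-03 -8.e-04 -1.e+00] F [-0.23 -0.41  1.26] grip 1.003 q [ 0.55  0.53 -0.35  1.69  0.22  0.96 -1.19]
world d mm [-1.3 -0.6 -2.3] tool units [0.09  0.009 0.058]
turn about tool x deg 0.1 (alt -179.9 )
```

View pics/w3.png

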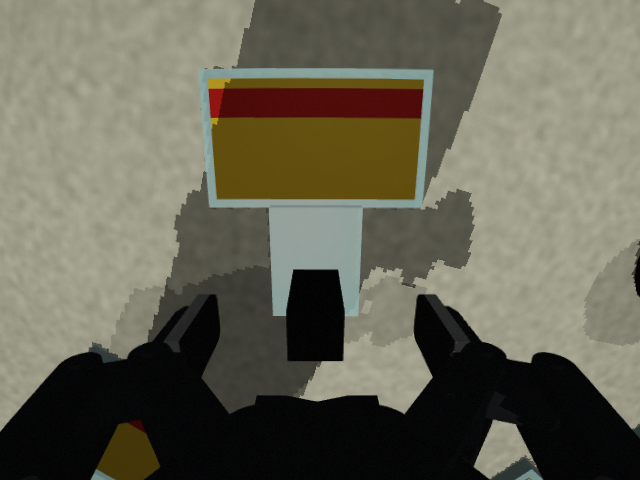

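The post (col 316) sits midway between the open fingers (217 and 415). Closing gently.

Call:
arm_command([
  [[0.2,0.08,0,0,0],[0.5,0,0,0,0],[0.8,0,0,0,0],[1,0,0,0,0],[1,0,0,0,0],[1,0,0,0,0],[1,0,0,0,0],[1,0,0,0,0],[1,0,0,0,0],[1,0,0,0,0],[1,0,0,0,0],[1,0,0,0,0]],
], force=25)

```text
clock: 5.9
position: [0.5731, -0.2073, 0.0871]
ee_rot: [0.701, 0.093, -0.701, 0.093]
ft_force: [-0.8, -0.3, 2.5]
grip_width: 0.254
```

```bash
python3 - <<'E'
from h import *
snap("wrist","w4.png")
i=manip.camera_info("top")
# holder accurate: mask box
manip.camera("top")
for r in manip.regions_of("holder","top")[:1]:
    m=r["mask"].astype(np.uint8); c=max(cv2.findContours(m,0,1)[0],key=cv2.contourArea)[:,0].astype(float)
    for z in (.012,):
        P=onz(i,c,z)[:,:2]; box=cv2.minAreaRect((P*1000).astype(np.float32)); print(np.round(box[0],1),np.round(box[1],0),round(box[2],1))
to([.45,.0,.2],105.05)
E
```

```text
[604.8 191.2] [144. 198.] 71.7
t 6.05 tcp [ 0.5731 -0.2073  0.0871] y ang -74.84 xdown [ 2.e-04 -1.e-04 -1.e+00] F [-0.65  0.56  3.9 ] grip 0.255 q [ 0.55  0.53 -0.35  1.7   0.22  0.95 -1.19]
world d mm [-123.1  207.3  112.9] tool units [-4.52  -9.289  2.585]
turn about tool x deg 0.11 (alt -179.9 )
```

View pics/w4.png

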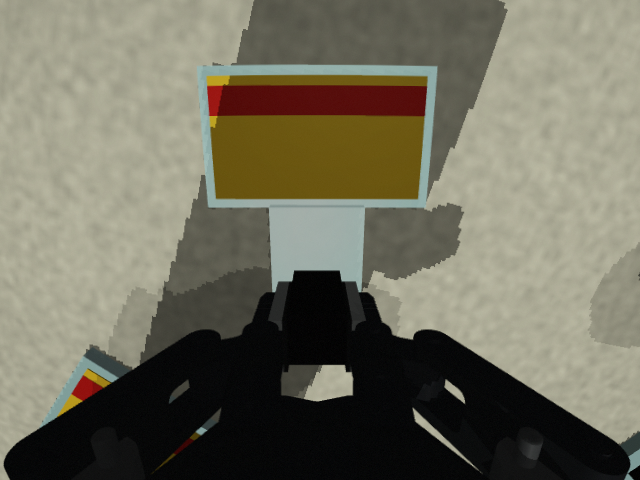

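The post is gripped: the opening is 0.255 x 85 = 21.7 mm, against a 22 mm post. Lifting, then turning to the holder's heading.

Call:
arm_command([
  [[1,-0.3,0,0,0],[1,-0.6,0,0,0],[1,-0.8,0,0,0],[1,-0.8,0,0,0],[1,-0.8,0,0,0],[1,-0.8,0,0,5.5],[1,-0.8,0,0,5.5],[1,-0.8,0,0,5.5],[1,-0.8,0,0,5.5],[1,-0.8,0,0,5.5],[1,-0.6,0,0,5.5],[1,-0.3,0,0,0]],
])

```text
clock: 7.05
position: [0.5734, -0.2072, 0.2944]
ee_rot: [0.699, -0.111, -0.697, -0.111]
ft_force: [0.7, -0.0, -1.0]
grip_width: 0.255
```

```bash
python3 - <<'E'
from h import *
to([.4665,.236,.30],72)
E
```

```text
t 7.05 tcp [ 0.5734 -0.2072  0.2944] y ang -108.1 xdown [ 2.4e-03 -9.0e-04 -1.0e+00] F [ 0.74 -0.04 -1.02] grip 0.255 q [ 0.51  0.32 -0.3   1.51  0.09  1.33 -1.68]
world d mm [-106.9  443.2    5.6] tool units [ -0.251 -15.524   9.569]
turn about tool x deg -0.1 (alt 179.9 )
```

Call:
arm_command([
  [[1,0,-0.5,0.3,0],[1,0,-0.8,0.5,0],[1,0,-0.8,0.5,0],[1,0,-0.8,0.5,0],[1,0,-0.8,0.5,0],[1,0,-0.8,0.5,0],[1,0,-0.8,0.5,0],[1,0,-0.8,0.5,0],[1,0,-0.8,0.5,0],[1,0,-0.8,0.5,0],[1,0,-0.8,0.5,0],[1,0,-0.8,0.5,0]],
])

```text
clock: 8.05
position: [0.505, 0.06, 0.2909]
ee_rot: [-0.698, 0.108, 0.699, 0.108]
ft_force: [0.1, 0.5, -1.6]
grip_width: 0.257
```

Call:
arm_command([
  [[1,0,-0.8,0.5,0],[1,0,-0.8,0.5,0],[1,0,-0.8,0.5,0],[1,0,-0.8,0.5,0],[1,0,-0.8,0.5,0],[1,0,-0.8,0.5,0],[1,0,-0.8,0.5,0],[1,0,-0.6,0.3,0],[1,0,0,0,0],[1,0,0,0,0],[1,0,0,0,0],[1,0,0,0,0]],
])

```text
clock: 9.05
position: [0.4634, 0.2341, 0.2914]
ee_rot: [-0.698, 0.11, 0.699, 0.109]
ft_force: [0.2, 0.2, -0.1]
grip_width: 0.255
```

```bash
python3 - <<'E'
from h import *
to([.4665,.236,.30],72)
i=manip.camera_info("wrist"); snap("wrist","w5.png"); np.save('w5pose.npy',i["pose"])
to([.4665,.236,.30],72)
for q,z in [("holder_mark",.012),("holder",0)]:
    for r in manip.pinpoint(q,"wrist")[:1]: print(q,np.round(r["pixel"]),onz(i,[r["pixel"][::-1]],z)[0].round(4))
E
```

```text
t 9.05 tcp [0.4634 0.2341 0.2914] y ang -107.86 xdown [-5.e-04 -9.e-04 -1.e+00] F [ 0.22  0.18 -0.13] grip 0.255 q [ 0.02  0.16 -0.63  1.73  0.1   1.29 -2.51]
world d mm [3.1 1.9 8.6] tool units [-0.343 -0.111 -0.093]
turn about tool x deg 0.14 (alt -179.9 )
t 9.1 tcp [0.4635 0.2341 0.2916] y ang -107.89 xdown [-3.e-04 -7.e-04 -1.e+00] F [ 0.33 -0.99 -0.82] grip 0.253 q [ 0.02  0.16 -0.63  1.73  0.1   1.29 -2.51]
world d mm [3.  1.9 8.4] tool units [-0.336 -0.109 -0.09 ]
turn about tool x deg 0.11 (alt -179.9 )
holder [ 54. 311.] [0.6086 0.1919 0.    ]
```

View pics/w5.png

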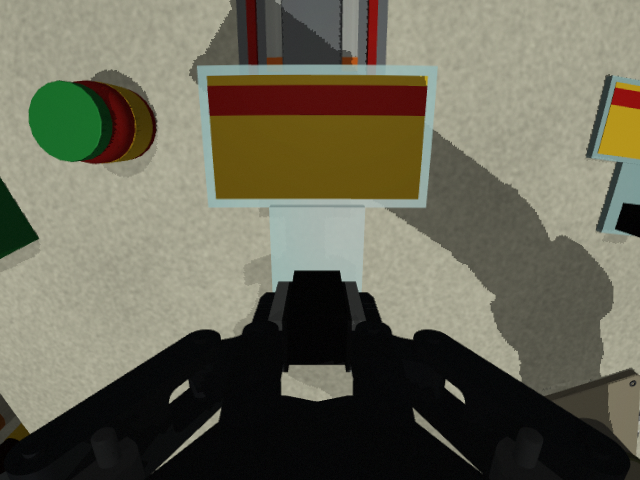

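The wrist picture shows the plate squarely held (body cols 200–437, rows 66–208). The holder's rails are at cols 250 and 373 at the top, and the jar is at (90,120). Joint 7 is at -2.51, too close to its -2.6 limit for the insertion. So I'll set the plate down on free counter at this heading and regrip it half a turn round, and measure the holder with the empty hand in between.

Call:
arm_command([
  [[1,0,0.64,-0.28,0],[1,0,0.64,-0.28,0],[1,0,0.64,-0.28,0],[1,0,0.64,-0.28,0],[1,0,0.64,-0.28,0],[1,0,0.64,-0.28,0],[1,0,0.64,-0.28,0],[1,0,0.64,-0.28,0],[1,0,0.64,-0.28,0],[1,0,0.64,-0.28,0],[1,0.5,0,0,0],[1,0.7,0,0,0]],
])

```text
clock: 10.2
position: [0.4818, 0.0599, 0.2629]
ee_rot: [0.7, -0.111, -0.697, -0.111]
ft_force: [-0.7, 0.6, -1.6]
grip_width: 0.253
```

Call:
arm_command([
  [[1,0.8,0,0,0],[1,0.8,0,0,0],[1,0.8,0,0,0],[1,0.8,0,0,0],[1,0.8,0,0,0],[1,0.8,0,0,0],[1,0.8,0,0,0],[1,0.6,0,0,0],[1,0.3,0,0,0],[1,0.1,0,0,0],[1,0,0,0,0],[1,0,0,0,0]],
])

```text
clock: 11.2
position: [0.4814, 0.0614, 0.0977]
ee_rot: [0.699, -0.11, -0.698, -0.11]
ft_force: [-0.4, -0.0, -1.0]
grip_width: 0.259
```

Call:
arm_command([
  [[1,0.15,0,0,0],[1,0.1,0,0,0],[1,0.08,0,0,0],[1,0,0,0,0],[1,0,0,0,0]],
])

```text
clock: 11.62
position: [0.4809, 0.0614, 0.0887]
ee_rot: [0.699, -0.11, -0.699, -0.11]
ft_force: [0.1, -0.1, -1.2]
grip_width: 0.252
```

```bash
python3 - <<'E'
from h import *
to([.4814,.0614,.087],72)
E
```

```text
t 11.62 tcp [0.4809 0.0614 0.0887] y ang -107.84 xdown [ 0.e+00 -1.e-04 -1.e+00] F [ 0.07 -0.12 -1.21] grip 0.252 q [ 0.2   0.31 -0.47  2.02  0.18  0.85 -2.25]
world d mm [ 0.5 -0.  -1.7] tool units [ 0.067 -0.006 -0.018]
turn about tool x deg 0.16 (alt -179.8 )
```

Call:
arm_command([
  [[1,0.07,0,0,0],[1,0,0,0,0],[1,0,0,0,0]],
])

```text
clock: 11.87
position: [0.4811, 0.0614, 0.087]
ee_rot: [0.699, -0.11, -0.698, -0.11]
ft_force: [0.6, 0.9, 0.6]
grip_width: 0.251
```

Call:
arm_command([
  [[1,0.04,0,0,0],[1,0,0,0,0],[1,0,0,0,0]],
])

```text
clock: 12.12
position: [0.4811, 0.0615, 0.087]
ee_rot: [0.699, -0.11, -0.698, -0.109]
ft_force: [-6.2, -1.1, 15.4]
grip_width: 0.252
```

Contact on the counter is at TCP z = 0.0870 m, the height reference for the bed 12 mm higher. Releasing and rising to look at the holder.

Call:
arm_command([
  [[0.6,0,0,0,0],[0.3,0,0,0,0],[0,0,0,0,0],[0,0,0,0,0],[0,0,0,0,0],[0,0,0,0,0],[0,-0.3,0,0,0],[0,-0.6,0,0,0],[0,-0.8,0,0,0],[0,-0.8,0,0,0],[0,-0.8,0,0,0],[0,-0.8,0,0,0]],
])

```text
clock: 13.12
position: [0.4808, 0.0615, 0.1899]
ee_rot: [0.699, -0.11, -0.698, -0.11]
ft_force: [0.9, -0.4, -0.2]
grip_width: 0.999
```

Call:
arm_command([
  [[0,-0.8,-0.7,-0.15,0],[0,-0.8,-0.7,-0.15,0],[0,-0.8,-0.7,-0.2,0],[0,-0.8,-0.7,-0.2,0],[0,-0.8,-0.7,-0.2,0],[0,-0.8,-0.7,-0.2,0],[0,-0.6,-0.7,-0.2,0],[0,0,-0.7,-0.2,0],[0,0,-0.7,-0.2,0],[0,0,0,0,0],[0,0,0,0,0],[0,0,0,0,0]],
])

```text
clock: 14.12
position: [0.5694, 0.1977, 0.3234]
ee_rot: [-0.698, 0.11, 0.699, 0.11]
ft_force: [0.3, -0.3, -0.5]
grip_width: 0.997
```

```bash
python3 - <<'E'
from h import *
to([.57,.2,.33],72)
i=manip.camera_info("wrist"); snap("wrist","w6.png"); np.save('w6pose.npy',i["pose"])
to([.57,.2,.33],72)
for q,z in [("holder_mark",.012),("holder",0)]:
    for r in manip.pinpoint(q,"wrist")[:1]: print(q,np.round(r["pixel"]),onz(i,[r["pixel"][::-1]],z)[0].round(4))
E
```

```text
t 14.12 tcp [0.5694 0.1977 0.3234] y ang -107.86 xdown [-4.e-04 -5.e-04 -1.e+00] F [ 0.26 -0.28 -0.53] grip 0.997 q [ 0.03  0.32 -0.55  1.47  0.17  1.4  -2.41]
world d mm [0.6 2.3 6.6] tool units [-0.263 -0.094  0.003]
turn about tool x deg 0.14 (alt -179.9 )
t 14.17 tcp [0.5694 0.1974 0.3235] y ang -107.89 xdown [-1.e-04 -6.e-04 -1.e+00] F [ 0.33 -1.07 -0.85] grip 0.998 q [ 0.03  0.32 -0.55  1.47  0.17  1.4  -2.41]
world d mm [0.6 2.6 6.5] tool units [-0.259 -0.105  0.009]
turn about tool x deg 0.11 (alt -179.9 )
holder_mark [115. 310.] [0.6611 0.175  0.012 ]
holder [167. 309.] [0.6085 0.1939 0.    ]
```

View pics/w6.png

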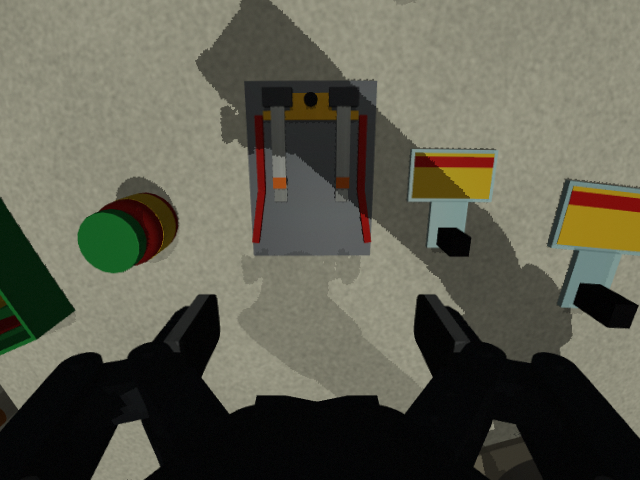

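The holder is fully in view: bed corners near (246,82), (376,81), (369,254), (254,254), clip noses at (280,184) and (342,183), stop face at about row 121. The small plate is at (452,178), released. Enlarging to fit both poses.

```bash
python3 - <<'E'
import cv2
im=cv2.imread('pics/w6.png')
im=cv2.convertScaleAbs(im,alpha=1.6,beta=10)
cv2.imwrite('pics/w6a.png',cv2.resize(im[70:220,235:395],None,fx=4,fy=4,interpolation=cv2.INTER_CUBIC))
cv2.imwrite('pics/w6b.png',cv2.resize(im[180:270,235:385],None,fx=5,fy=5,interpolation=cv2.INTER_CUBIC))
cv2.imwrite('pics/w6p.png',cv2.resize(im[140:265,400:505],None,fx=4.8,fy=4.8,interpolation=cv2.INTER_CUBIC))
E
```

```text
(no output)
```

View pics/w6a.png

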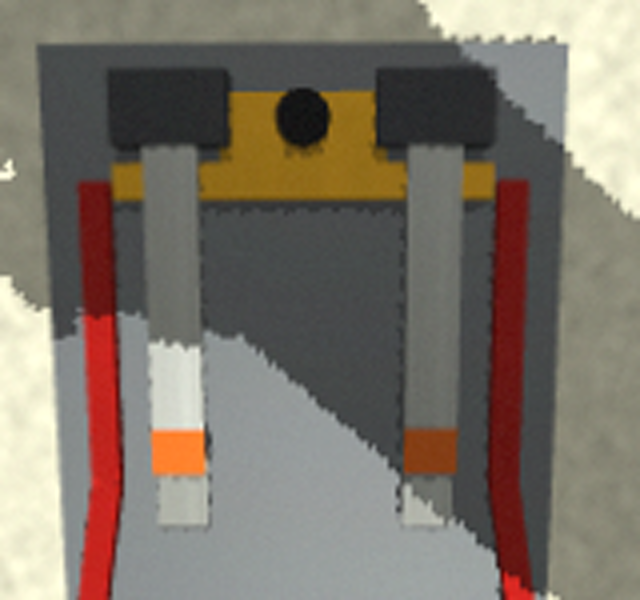

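View pics/w6b.png

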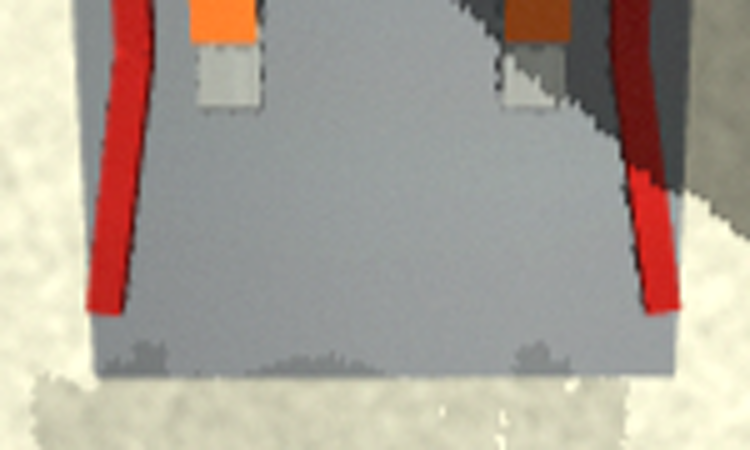

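View pics/w6p.png

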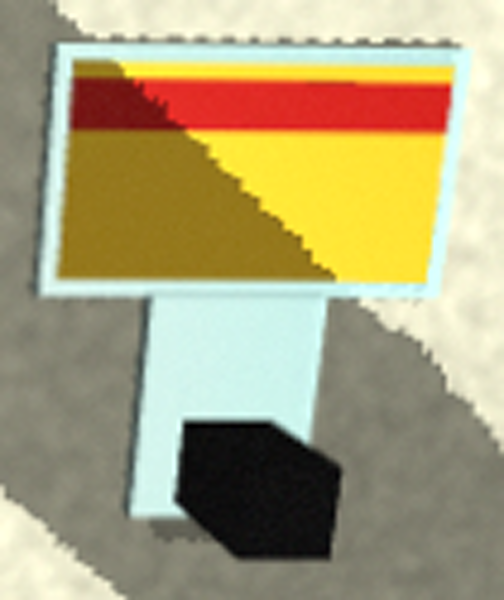

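```bash
cat > fit.py <<'E'
from h import *
from scipy.optimize import least_squares
def fit(i,L,ob,z,g):
    L=np.array(L)/1000; z=np.full(len(L),z)
    def pr(v):
        a=v[2]; Rm=np.array([[np.cos(a),-np.sin(a)],[np.sin(a),np.cos(a)]])
        return proj(i,np.c_[L@Rm.T+v[:2],z])
    s=least_squares(lambda v:(pr(v)-ob).ravel(),g); return s.x,np.abs(s.fun).max(),s.fun.reshape(-1,2).round(1)
E
python3 - <<'E'
from fit import *
i=manip.camera_info("wrist"); i["pose"]=np.load('w6pose.npy')
A=np.array
h,e,f=fit(i,[[90,70],[90,-70],[-105,70],[-105,-70]],A([[244.5,81],[377,80.75],[254.4,255.4],[370.2,255]]),.012,[.6,.19,-.31])
print('holder',h[:2],np.degrees(h[2]),e,f.tolist())
p,e,f=fit(i,[[60,50],[60,-50],[0,-50],[0,50],[-57,22],[0,22],[0,-22]],A([[57,43],[470,47],[436,298],[38,296],[130,516],[150,297],[325,297]])/4.8+[400,140],.006,[.52,.05,-.31])
print('plate',p[:2],np.degrees(p[2]),e,f.tolist())
c,s=np.cos(h[2]),np.sin(h[2]); D=A([c,s])
mark=h[:2]+.055*D; print('mark',mark)
def inh(px,z):
    P=onz(i,px,z)[:,:2]-mark; return np.c_[P@D,P@A([-s,c])].round(4)*1000
print('stop top edge z22',inh([(263,120),(299,120),(358.5,120)],.022),'as bed',inh([(299,121)],.012))
print('rails top inner at mark-ish z20',inh([(263.7,115),(358.7,115.5),(265.5,190),(357.5,190)],.020))
print('nose orange (lower edge)',inh([(279,188.2),(342.5,188.2),(280,201),(341.5,201)],.012))
pd=A([np.cos(p[2]),np.sin(p[2])]); print('post',p[:2]-.042*pd)
E
```

```text
holder [0.6085429  0.19030621] -17.5471447840437 0.29558054837843883 [[-0.1, 0.1], [0.3, -0.3], [-0.2, 0.2], [-0.0, 0.1]]
plate [0.52046899 0.04770982] -17.710629408761474 0.3211005277350125 [[-0.3, 0.1], [0.1, 0.3], [0.1, -0.2], [-0.1, -0.1], [-0.2, 0.1], [0.1, -0.2], [0.3, -0.1]]
mark [0.6609837  0.17372423]
stop top edge z22 [[ -5.   50.5]
 [ -5.3  12.6]
 [ -5.5 -50. ]] as bed [[-5.9 13.1]]
rails top inner at mark-ish z20 [[  0.1  49.8]
 [ -0.9 -50.3]
 [-79.5  51.4]
 [-79.9 -51.2]]
nose orange (lower edge) [[-78.8  37.1]
 [-79.1 -35.1]
 [-93.5  36.5]
 [-93.8 -34.2]]
post [0.48045958 0.06048663]
```

Fits agree with the given sizes (residual 0.3 px or less):
- **Mark:** (0.661, 0.174), heading -17.5°.
- **Rails:** ±51.4 mm.
- **Stop:** about -5.5 mm. The clip lead-in start at -93.6 agrees with that.
- **Post:** (0.4805, 0.0605).

I'll move back over the post and make the half turn.

Call:
arm_command([
  [[0,0.5,0.7,0.19,0],[0,0.5,0.7,0.19,0],[0,0.5,0.7,0.19,0],[0,0.5,0.7,0.19,0],[0,0.5,0.7,0.19,0],[0,0.5,0.7,0.19,0],[0,0.5,0.7,0.19,0],[0,0.5,0.7,0.19,0],[0,0.5,0.7,0.19,0],[0,0.3,0,0,-4],[0,0,0,0,-7],[0,0,0,0,-7]],
])

```text
clock: 15.27
position: [0.4801, 0.0605, 0.2032]
ee_rot: [-0.707, -0.002, 0.707, -0.003]
ft_force: [0.3, -0.3, 0.1]
grip_width: 1.003
```

Call:
arm_command([
  [[0,0,0,0,-7],[0,0,0,0,-7],[0,0,0,0,-7],[0,0,0,0,-7],[0,0,0,0,-7],[0,0,0,0,-7],[0,0,0,0,-7],[0,0,0,0,-7],[0,0,0,0,-7],[0,0,0,0,-7],[0,0,0,0,-7],[0,0,0,0,-7]],
])

```text
clock: 16.27
position: [0.4805, 0.0609, 0.2036]
ee_rot: [-0.524, -0.475, 0.524, -0.475]
ft_force: [-0.2, -0.3, 0.4]
grip_width: 0.998
```

Call:
arm_command([
  [[0,0,0,0,-7],[0,0,0,0,-7],[0,0,0,0,-7],[0,0,0,0,-7],[0,0,0,0,-7],[0,0,0,0,-7],[0,0,0,0,-7],[0,0,0,0,-7],[0,0,0,0,-7],[0,0,0,0,-7],[0,0,0,0,-4],[0,0,0,0,0]],
])

```text
clock: 17.27
position: [0.4805, 0.0609, 0.2036]
ee_rot: [0.133, 0.694, -0.133, 0.695]
ft_force: [0.8, 0.1, -0.4]
grip_width: 1.003
```

```bash
python3 - <<'E'
from h import *
to([.4805,.0605,.087],72.3)
snap("wrist","w7.png")
to([.4805,.0605,.087],72.3)
E
```

```text
t 17.27 tcp [0.4805 0.0609 0.2036] y ang 68.29 xdown [ 3.e-04 -7.e-04 -1.e+00] F [ 0.78  0.13 -0.44] grip 1.003 q [ 0.5   0.18 -0.78  1.91  0.15  1.1   0.86]
world d mm [   0.    -0.4 -116.6] tool units [ 4.662e+00 -1.100e-02  3.000e-03]
turn about tool x deg -4.01 (alt 176.0 )
t 17.32 tcp [0.4805 0.0609 0.2035] y ang 68.02 xdown [ 2.e-04 -6.e-04 -1.e+00] F [ 0.13  0.13 -0.06] grip 0.999 q [ 0.5   0.18 -0.78  1.91  0.15  1.1   0.85]
world d mm [  -0.    -0.4 -116.5] tool units [ 4.662e+00 -1.400e-02  4.000e-03]
turn about tool x deg -4.28 (alt 175.7 )
```

View pics/w7.png

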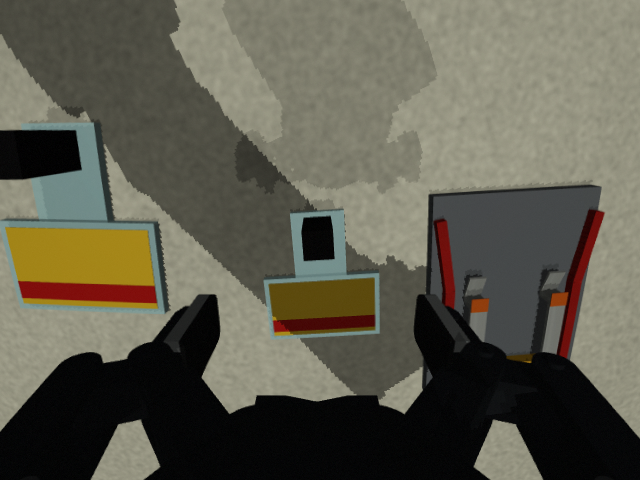

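Now half-turned: the post is at (318,240), between the fingers, and the holder is at right. Final 4.3° of turn, lower and grip.

Call:
arm_command([
  [[0,0.3,0,0,-4.3],[0,0.7,0,0,0],[0,0.8,0,0,0],[0,0.8,0,0,0],[0,0.8,0,0,0],[0,0.7,0,0,0],[0,0.4,0,0,0],[0,0.1,0,0,0],[0,0,0,0,0],[0,0,0,0,0],[0,0,0,0,0]],
])

```text
clock: 18.23
position: [0.4814, 0.0615, 0.0895]
ee_rot: [0.108, 0.698, -0.108, 0.699]
ft_force: [0.6, 0.5, 0.2]
grip_width: 0.998
```

```bash
python3 - <<'E'
from h import *
snap("wrist","w8.png")
to([.4805,.0605,.0885],72.3)
E
```

```text
t 18.28 tcp [0.4813 0.0615 0.0894] y ang 72.42 xdown [ 1.8e-03 -2.0e-04 -1.0e+00] F [-0.07  0.5   0.32] grip 1.0 q [ 0.43  0.37 -0.73  2.01  0.31  0.88  0.8 ]
world d mm [-0.8 -1.  -0.9] tool units [ 0.036 -0.048 -0.019]
turn about tool x deg 0.12 (alt -179.9 )
```

View pics/w8.png

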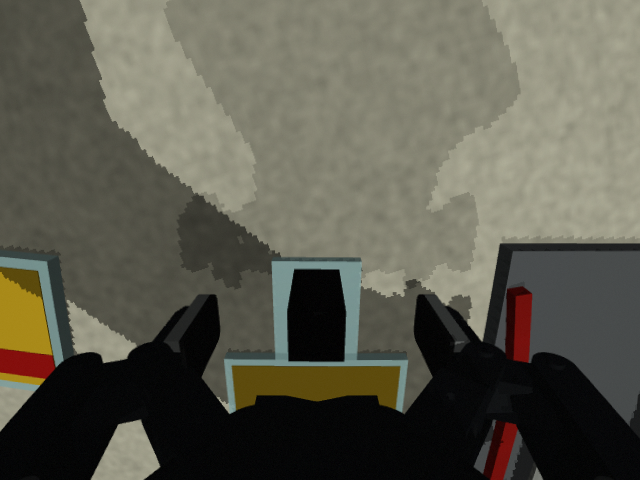

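Post (col 317) is centred between the pads (217 and 415). Closing.

Call:
arm_command([
  [[0.3,0,0,0,0],[0.6,0,0,0,0],[1,0,0,0,0],[1,0,0,0,0],[1,0,0,0,0],[1,0,0,0,0],[1,0,0,0,0],[1,0,0,0,0],[1,0,0,0,0],[1,0,0,0,0]],
], force=25)

```text
clock: 19.12
position: [0.4808, 0.0615, 0.0885]
ee_rot: [0.108, 0.699, -0.108, 0.699]
ft_force: [-1.3, 0.4, 3.2]
grip_width: 0.255
```

```bash
python3 - <<'E'
from h import *
D=np.array([np.cos(np.radians(-17.55)),np.sin(np.radians(-17.55))]); mark=np.array([.66098,.17372])
t=mark-.212*D; print(t)
i=manip.camera_info("wrist"); np.save('w9pose.npy',i["pose"]); snap("wrist","w9.png")
im=cv2.imread('pics/w9.png'); im=cv2.convertScaleAbs(im,alpha=1.8,beta=10)
cv2.imwrite('pics/w9c.png',cv2.resize(im[230:430,210:430],None,fx=3,fy=3,interpolation=cv2.INTER_CUBIC))
to([t[0],t[1],.14],72.45)
E
```

```text
[0.45884772 0.23764605]
t 19.17 tcp [0.4808 0.0615 0.0885] y ang 72.45 xdown [ 2.e-04 -1.e-04 -1.e+00] F [0.32 0.48 3.02] grip 0.251 q [ 0.43  0.37 -0.73  2.01  0.32  0.88  0.8 ]
world d mm [-21.9 176.2  51.5] tool units [-2.061  6.455 -2.96 ]
turn about tool x deg 0.0 (alt -180.0 )
```

View pics/w9c.png

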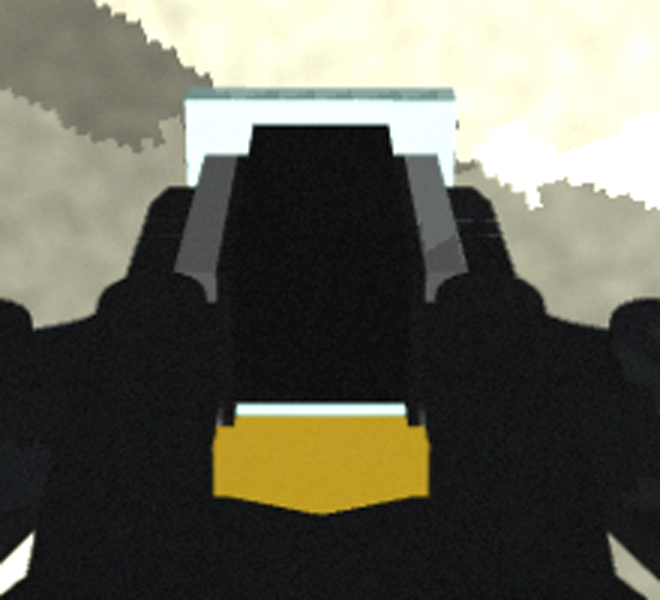

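Post held squarely (opening 0.251), with the tail symmetric about it. Lifting and moving to above the flare.

Call:
arm_command([
  [[1,-0.3,0,0,0],[1,-0.6,0,0,0],[1,-0.7,0,0,0],[1,-0.46,0,0,0],[1,0,0.5,-0.2,0],[1,0,0.8,-0.35,0],[1,0,0.8,-0.35,0],[1,0,0.8,-0.35,0],[1,0,0.8,-0.35,0],[1,0,0.8,-0.35,0],[1,0,0.8,-0.35,0],[1,0,0.8,-0.35,0]],
])

```text
clock: 20.17
position: [0.4632, 0.2277, 0.1401]
ee_rot: [0.108, 0.699, -0.108, 0.699]
ft_force: [-0.0, -0.2, -0.6]
grip_width: 0.255
```

Call:
arm_command([
  [[1,0,0.39,-0.22,0],[1,0,0,0,0],[1,0,0,0,0],[1,0,0,0,0]],
])

```text
clock: 20.5
position: [0.4615, 0.2364, 0.1397]
ee_rot: [0.108, 0.699, -0.109, 0.699]
ft_force: [0.6, -0.0, -1.3]
grip_width: 0.256
```

```bash
python3 - <<'E'
from h import *
to([.4613,.2378,.1005],72.45)
snap("top","t2.png"); snap("scene","s2.png"); i=manip.camera_info("wrist"); snap("wrist","w10.png")
im=cv2.imread('pics/t2.png'); a=cv2.resize(im[180:300,180:300],None,fx=5,fy=5,interpolation=cv2.INTER_CUBIC); cv2.imwrite('pics/t2c.png',a)
to([.4613,.2378,.1005],72.45)
E
```

```text
t 20.5 tcp [0.4615 0.2364 0.1397] y ang 72.39 xdown [-1.0e-04 -1.1e-03 -1.0e+00] F [ 0.56 -0.04 -1.28] grip 0.256 q [ 0.15  0.38 -0.82  1.89  0.32  1.02  0.45]
world d mm [ -0.2   1.4 -39.2] tool units [ 1.569  0.051 -0.025]
turn about tool x deg -0.06 (alt 179.9 )
t 20.65 tcp [0.4616 0.2365 0.1398] y ang 72.35 xdown [ 0.e+00 -7.e-04 -1.e+00] F [-0.13 -0.88 -1.29] grip 0.253 q [ 0.15  0.38 -0.82  1.89  0.32  1.02  0.45]
world d mm [ -0.3   1.3 -39.3] tool units [ 1.573  0.046 -0.027]
turn about tool x deg -0.1 (alt 179.9 )
```

View pics/t2c.png

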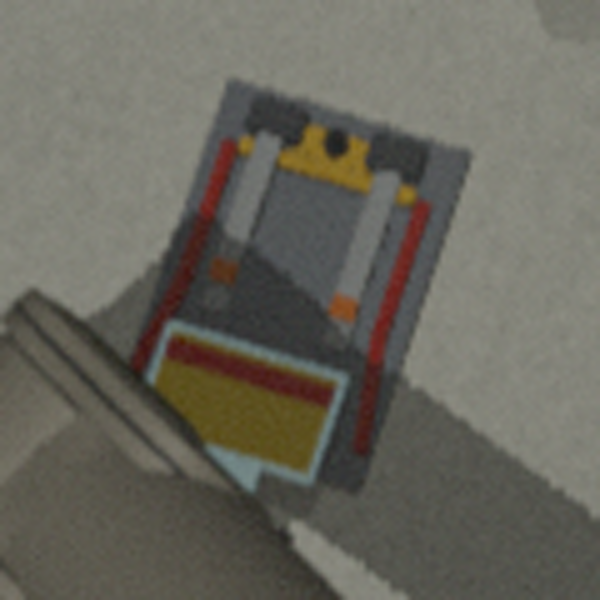

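View pics/w10.png

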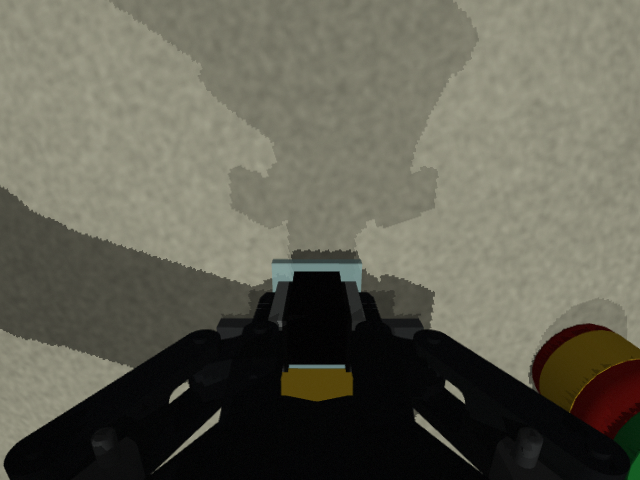

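From the top, the plate (front corners at crop (168,322) and (348,376)) sits over the flare, square to the rails. I'll check it numerically in holder coordinates.

```bash
python3 - <<'E'
from h import *
i=manip.camera_info("top"); A=np.array
D=A([np.cos(np.radians(-17.55)),np.sin(np.radians(-17.55))]);N=A([-D[1],D[0]])
P=onz(i,A([[168,322],[348,376],[310,484]])/5+180,.0573)[:,:2]
H=onz(i,A([[227,80],[470,150]])/5+180,.012)[:,:2]   # bed rear corners
r=onz(i,A([[236,140],[420,203]])/5+180,.020)[:,:2]
o=A([.6615,.1745])
for n,X in (("plate",P),("bedrear",H),("rails rear inner",r)): print(n,(np.c_[(X-o)@D,(X-o)@N]*1000).round(1).tolist())
E
```

```text
plate [[-107.8, 45.4], [-106.8, -53.7], [-166.4, -52.7]]
bedrear [[33.8, 68.2], [36.3, -71.5]]
rails rear inner [[1.9, 50.9], [-1.5, -55.6]]
```

Call:
arm_command([
  [[1,0.1,0.06,0,0],[1,0.3,0,0,0],[1,0.4,0,0,0],[1,0.3,0,0,0],[1,0.2,0,0,0],[1,0.1,0,0,0],[1,0,0,0,0],[1,0,0,0,0],[1,0,0,0,0]],
])

```text
clock: 21.4
position: [0.4618, 0.2394, 0.1052]
ee_rot: [0.108, 0.699, -0.108, 0.699]
ft_force: [-0.1, -0.4, -0.6]
grip_width: 0.257
```

Call:
arm_command([
  [[1,0.05,0,0,0],[1,0,0,0,0],[1,0,0,0,0]],
])

```text
clock: 21.65
position: [0.4617, 0.2392, 0.1038]
ee_rot: [0.108, 0.699, -0.108, 0.699]
ft_force: [0.8, 0.4, -1.5]
grip_width: 0.253
```

```bash
python3 - <<'E'
from h import *
to([.4613,.2378,.1005],72.45)
E
```

```text
t 21.65 tcp [0.4617 0.2392 0.1038] y ang 72.45 xdown [ 3.e-04 -1.e-04 -1.e+00] F [ 0.75  0.4  -1.47] grip 0.253 q [ 0.11  0.43 -0.79  1.91  0.38  0.95  0.41]
world d mm [-0.4 -1.4 -3.3] tool units [ 0.13  -0.059  0.001]
turn about tool x deg -0.0 (alt 180.0 )
```

Call:
arm_command([
  [[1,0.08,-0.03,0,0],[1,0,0,0,0],[1,0,0,0,0]],
])

```text
clock: 21.9
position: [0.4614, 0.2384, 0.1015]
ee_rot: [0.108, 0.699, -0.108, 0.699]
ft_force: [-0.7, -0.0, -0.2]
grip_width: 0.256
```

Call:
arm_command([
  [[1,0.04,0,0,0],[1,0,0,0,0],[1,0,0,0,0]],
])

```text
clock: 22.15
position: [0.4614, 0.2385, 0.1006]
ee_rot: [0.108, 0.699, -0.108, 0.699]
ft_force: [0.9, 0.4, -1.7]
grip_width: 0.254
```

Call:
arm_command([
  [[1,0.02,0,0,0],[1,0,0,0,0],[1,0,0,0,0]],
])

```text
clock: 22.4
position: [0.4614, 0.2386, 0.1004]
ee_rot: [0.108, 0.699, -0.108, 0.699]
ft_force: [-2.7, 0.0, 4.7]
grip_width: 0.25
```

```bash
python3 - <<'E'
from h import *
to([.4613,.2378,.1005],72.45)
E
```

```text
t 22.4 tcp [0.4614 0.2386 0.1004] y ang 72.46 xdown [ 2.e-04 -3.e-04 -1.e+00] F [-2.74  0.02  4.7 ] grip 0.25 q [ 0.11  0.44 -0.79  1.91  0.38  0.95  0.41]
world d mm [-0.1 -0.8  0.1] tool units [-0.004 -0.031  0.006]
turn about tool x deg 0.01 (alt -180.0 )
```

On the bed: z = 0.1004, against 0.1005 expected, with light contact. Sliding toward the clips in small steps.

Call:
arm_command([
  [[1,-0.01,0,0.04,0],[1,0,0,0.08,0],[1,0,0,0.08,0],[1,0,0,0.08,0],[1,0,0,0.08,0],[1,0,0,0.08,0],[1,0,0,0.08,0],[1,0,0,0.06,0],[1,0,0,0,0],[1,0,0,0,0]],
])

```text
clock: 23.23
position: [0.4756, 0.2342, 0.1005]
ee_rot: [0.108, 0.699, -0.108, 0.699]
ft_force: [-0.7, 1.2, 4.4]
grip_width: 0.256
```

```bash
cat >> h.py <<'E'
def st():
    p,r,o=tool(); M=r.as_matrix(); a=np.radians(-17.55)
    D=np.array([np.cos(a),np.sin(a)]);N=np.array([-D[1],D[0]]); m=np.array([.6615,.1745])
    F=np.array(o["ft_force"])
    print('t',round(o["clock"],2),'front x',round(((p[:2]-m)@D+.102)*1000,1),'lat',round(((p[:2]-m)@N)*1000,1),'z',round(p[2]*1000,1),'yaw',round(np.degrees(np.arctan2(M[1,1],M[0,1]))-72.45,2),'F along',round(F[:2]@D,1),'F lat',round(F[:2]@N,1),'Fz',round(F[2],1),'grip',round(float(o["grip_width"]),3))
E
python3 -c "
from h import *
st()"
```

```text
t 23.23 front x -93.3 lat 0.9 z 100.5 yaw 0.0 F along -1.1 F lat 1.0 Fz 4.4 grip 0.256
```

Call:
arm_command([
  [[1,0,-0.02,0.04,0],[1,0,0,0.06,0],[1,0,0,0.06,0],[1,0,0,0.06,0],[1,0,0,0.06,0],[1,0,0,0.06,0],[1,0,0,0.06,0],[1,0,0,0,0],[1,0,0,0,0]],
])

```text
clock: 23.98
position: [0.484, 0.2311, 0.1005]
ee_rot: [0.108, 0.699, -0.108, 0.698]
ft_force: [-7.0, 2.2, 7.4]
grip_width: 0.258
```

```bash
python3 -c "
from h import *
st(); snap('top','t3.png'); snap('scene','s3.png')
im=cv2.imread('pics/t3.png'); a=cv2.resize(im[180:280,190:290],None,fx=6,fy=6,interpolation=cv2.INTER_CUBIC); cv2.imwrite('pics/t3c.png',cv2.convertScaleAbs(a,alpha=1.5))
"
```

```text
t 23.98 front x -84.3 lat 0.4 z 100.5 yaw 0.04 F along -7.4 F lat 0.0 Fz 7.4 grip 0.258
```

View pics/t3c.png

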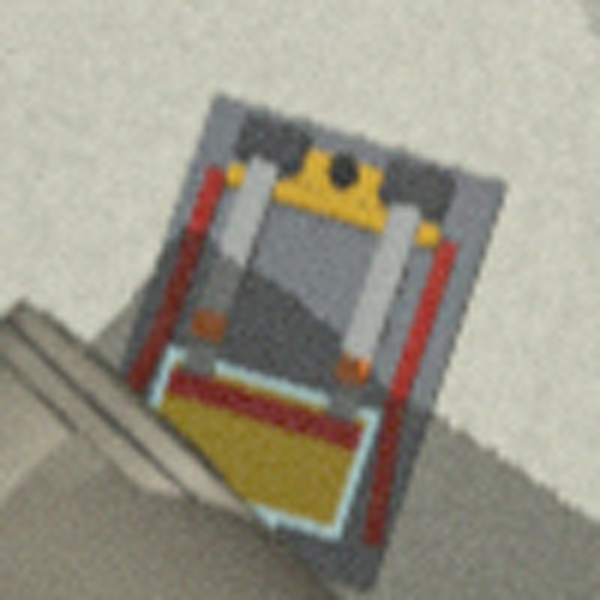

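The front edge is already beneath the lead-in ramps, level with both grey ramp tips at (202,355) and (345,405), with a push of 7 N. Continuing gently.

Call:
arm_command([
  [[1,0,0,0.04,0],[1,0,0,0.04,0],[1,0,0,0.04,0],[1,0,0,0.04,0],[1,0,0,0,0],[1,0,0,0,0]],
])

```text
clock: 24.58
position: [0.4863, 0.2307, 0.1005]
ee_rot: [0.107, 0.7, -0.107, 0.698]
ft_force: [-14.9, 3.1, 14.6]
grip_width: 0.251
```

```bash
python3 -c "
from h import *
st()"
```

```text
t 24.58 front x -82.0 lat 0.8 z 100.5 yaw 0.11 F along -15.2 F lat -1.6 Fz 14.6 grip 0.251
```

The push is 15 N, but part of that is friction from my own downward press (Fz 14.6). Relieving it by lifting slightly.

Call:
arm_command([
  [[1,-0.03,0,0,0],[1,0,0,0,0],[1,0,0,0,0]],
])

```text
clock: 24.83
position: [0.487, 0.23, 0.1006]
ee_rot: [0.107, 0.7, -0.108, 0.698]
ft_force: [-7.1, 3.5, 3.7]
grip_width: 0.251
```

```bash
python3 -c "
from h import *
st()"
```

```text
t 24.83 front x -81.1 lat 0.3 z 100.6 yaw 0.08 F along -7.8 F lat 1.1 Fz 3.7 grip 0.251
```

Call:
arm_command([
  [[1,-0.01,0,0.04,0],[1,0,0,0.04,0],[1,0,0,0.04,0],[1,0,0,0,0],[1,0,0,0,0]],
])

```text
clock: 25.25
position: [0.4896, 0.229, 0.1007]
ee_rot: [0.107, 0.7, -0.108, 0.698]
ft_force: [-8.2, 2.8, 3.2]
grip_width: 0.25
```

```bash
python3 -c "
from h import *
st()"
```

```text
t 25.25 front x -78.3 lat 0.1 z 100.7 yaw 0.07 F along -8.7 F lat 0.2 Fz 3.2 grip 0.25
```

Call:
arm_command([
  [[1,0,0,0.04,0],[1,0,0,0.04,0],[1,0,0,0.04,0],[1,0,0,0.04,0],[1,0,0,0,0]],
])

```text
clock: 25.67
position: [0.4929, 0.2281, 0.1006]
ee_rot: [0.107, 0.7, -0.108, 0.697]
ft_force: [-11.9, 3.3, 5.3]
grip_width: 0.258
```

```bash
python3 -c "
from h import *
st()"
```

```text
t 25.67 front x -75.0 lat 0.2 z 100.6 yaw 0.1 F along -12.3 F lat -0.4 Fz 5.3 grip 0.258
```

Call:
arm_command([
  [[1,-0.01,0,0.04,0],[1,0,0,0.04,0],[1,0,0,0.04,0],[1,0,0,0,0]],
])

```text
clock: 26.0
position: [0.4963, 0.2269, 0.1009]
ee_rot: [0.107, 0.7, -0.108, 0.698]
ft_force: [-5.3, 2.3, 1.4]
grip_width: 0.251
```

```bash
python3 -c "
from h import *
st()"
```

```text
t 26.0 front x -71.3 lat 0.2 z 100.9 yaw 0.09 F along -5.8 F lat 0.6 Fz 1.4 grip 0.251
```

The force dropped to 6 N, so the clips now ride on the plate. Sliding on.

Call:
arm_command([
  [[1,0,0,0.06,0],[1,0,0,0.06,0],[1,0,0,0.06,0],[1,0,0,0.06,0],[1,0,0,0.06,0],[1,0,0,0.06,0],[1,0,0,0.06,0],[1,0,0,0,0]],
])

```text
clock: 26.67
position: [0.5071, 0.223, 0.1008]
ee_rot: [0.107, 0.7, -0.108, 0.698]
ft_force: [-5.5, 0.8, -0.8]
grip_width: 0.253
```

```bash
python3 -c "
from h import *
st()"
```

```text
t 26.67 front x -59.9 lat -0.4 z 100.8 yaw 0.02 F along -5.4 F lat -0.9 Fz -0.8 grip 0.253
```

Call:
arm_command([
  [[1,0,0,0.07,0],[1,0,0,0.07,0],[1,0,0,0.07,0],[1,0,0,0.07,0],[1,0,0,0.07,0],[1,0,0,0.07,0],[1,0,0,0.07,0],[1,0,0,0.07,0],[1,0,0,0.07,0],[1,0,0,0.07,0],[1,0,0,0,0]],
])

```text
clock: 27.58
position: [0.5238, 0.2176, 0.1007]
ee_rot: [0.107, 0.7, -0.108, 0.698]
ft_force: [-4.2, 0.6, 0.3]
grip_width: 0.253
```

```bash
python3 -c "
from h import *
st(); snap('top','t4.png'); snap('scene','s4.png')
im=cv2.imread('pics/t4.png'); a=cv2.resize(im[180:280,190:290],None,fx=6,fy=6,interpolation=cv2.INTER_CUBIC); cv2.imwrite('pics/t4c.png',cv2.convertScaleAbs(a,alpha=1.5))
im=cv2.imread('pics/s4.png'); a=cv2.resize(im[200:320,320:460],None,fx=5,fy=5,interpolation=cv2.INTER_CUBIC); cv2.imwrite('pics/s4c.png',cv2.convertScaleAbs(a,alpha=1.5))
"
```

```text
t 27.58 front x -42.3 lat -0.4 z 100.7 yaw 0.01 F along -4.2 F lat -0.7 Fz 0.3 grip 0.253
```

View pics/t4c.png

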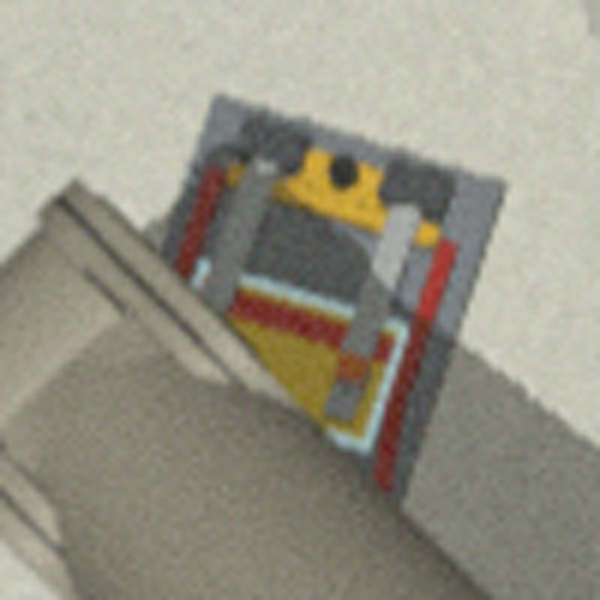

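View pics/s4c.png

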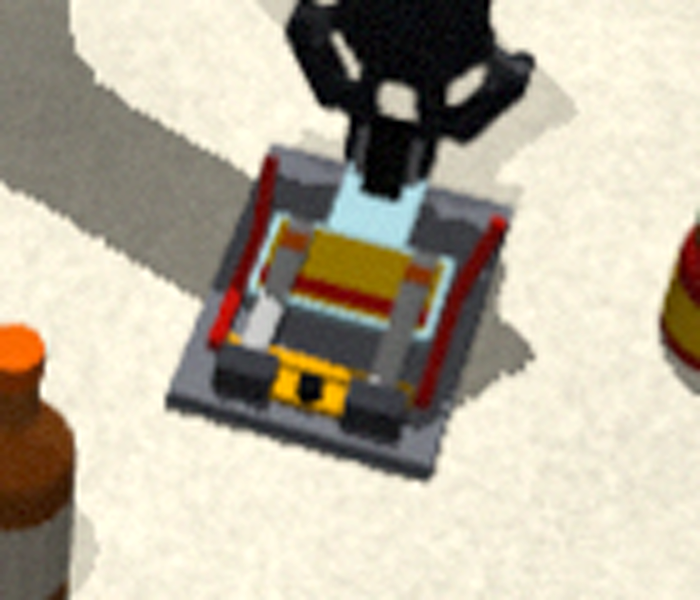

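Both clips lie over the plate (scene crop: noses at (292,240) and (420,272) on the card), and the plate is centred between the rails. Pushing on with 4 N.

Call:
arm_command([
  [[1,0,0,0.07,0],[1,0,0,0.08,0],[1,0,0,0.08,0],[1,0,0,0.08,0],[1,0,0,0.08,0],[1,0,0,0.08,0],[1,0,0,0.08,0],[1,0,0,0.08,0],[1,0,0,0.08,0],[1,0,0,0.08,0],[1,0,0,0.08,0],[1,0,0,0,0]],
])

```text
clock: 28.68
position: [0.5459, 0.2111, 0.1016]
ee_rot: [0.108, 0.699, -0.108, 0.699]
ft_force: [-1.2, 0.8, -4.9]
grip_width: 0.255
```

```bash
python3 -c "
from h import *
st()"
```

```text
t 28.68 front x -19.2 lat 0.1 z 101.6 yaw -0.02 F along -1.3 F lat 0.4 Fz -4.9 grip 0.255
```

The hand has drifted up about 1 mm (Fz -4.9). Lowering slightly and going on.

Call:
arm_command([
  [[1,0.03,0,0,0],[1,0,0,0.05,0],[1,0,0,0.05,0],[1,0,0,0.05,0],[1,0,0,0.05,0],[1,0,0,0,0],[1,0,0,0,0]],
])

```text
clock: 29.27
position: [0.5501, 0.2103, 0.1011]
ee_rot: [0.108, 0.699, -0.108, 0.699]
ft_force: [-3.5, 2.4, -2.6]
grip_width: 0.256
```

```bash
python3 -c "
from h import *
st()"
```

```text
t 29.27 front x -15.0 lat 0.6 z 101.1 yaw 0.03 F along -4.1 F lat 1.2 Fz -2.6 grip 0.256
```

Call:
arm_command([
  [[1,0.02,0,0.04,0],[1,0,0,0.04,0],[1,0,0,0.04,0],[1,0,0,0.04,0],[1,0,0,0,0],[1,0,0,0,0]],
])

```text
clock: 29.77
position: [0.5538, 0.2093, 0.1008]
ee_rot: [0.108, 0.699, -0.107, 0.699]
ft_force: [-5.4, 2.4, 0.6]
grip_width: 0.253
```

```bash
python3 -c "
from h import *
st()"
```

```text
t 29.77 front x -11.2 lat 0.7 z 100.8 yaw 0.04 F along -5.9 F lat 0.6 Fz 0.6 grip 0.253
```

Stop expected at about -5.5 to -6. Small steps now.

Call:
arm_command([
  [[1,0,0,0.03,0],[1,0,0,0.03,0],[1,0,0,0.03,0],[1,0,0,0,0],[1,0,0,0,0]],
])

```text
clock: 30.18
position: [0.5559, 0.2088, 0.1008]
ee_rot: [0.108, 0.699, -0.107, 0.699]
ft_force: [-7.3, 1.6, 0.6]
grip_width: 0.258
```

```bash
python3 -c "
from h import *
st()"
```

```text
t 30.18 front x -9.1 lat 0.8 z 100.8 yaw 0.05 F along -7.4 F lat -0.7 Fz 0.6 grip 0.258
```

Call:
arm_command([
  [[1,0,-0.02,0.03,0],[1,0,0,0.03,0],[1,0,0,0,0],[1,0,0,0,0]],
])

```text
clock: 30.52
position: [0.5585, 0.2068, 0.1009]
ee_rot: [0.108, 0.698, -0.108, 0.7]
ft_force: [-0.7, 0.5, -0.8]
grip_width: 0.256
```

```bash
python3 -c "
from h import *
st()"
```

```text
t 30.52 front x -6.0 lat -0.3 z 100.9 yaw -0.03 F along -0.8 F lat 0.3 Fz -0.8 grip 0.256
```

The force fell from 7.4 to 0.8 N at -6 mm, which looks like the clips snapping off the shoulders. I'll feel for the stop.

Call:
arm_command([
  [[1,0,0,0.03,0],[1,0,0,0,0],[1,0,0,0,0]],
])

```text
clock: 30.77
position: [0.5588, 0.2066, 0.1007]
ee_rot: [0.108, 0.698, -0.108, 0.699]
ft_force: [0.8, -0.6, 0.2]
grip_width: 0.258
```

```bash
python3 -c "
from h import *
st()"
```

```text
t 30.77 front x -5.7 lat -0.3 z 100.7 yaw -0.02 F along 0.9 F lat -0.4 Fz 0.2 grip 0.258
```

Call:
arm_command([
  [[1,0,0,0.03,0],[1,0,0,0,0],[1,0,0,0,0]],
])

```text
clock: 31.02
position: [0.559, 0.2067, 0.1006]
ee_rot: [0.108, 0.699, -0.108, 0.699]
ft_force: [-1.8, 0.1, 1.7]
grip_width: 0.253
```

```bash
python3 -c "
from h import *
st(); snap('scene','s5.png'); snap('top','t5.png')
im=cv2.imread('pics/s5.png'); a=cv2.resize(im[200:320,320:460],None,fx=5,fy=5,interpolation=cv2.INTER_CUBIC); cv2.imwrite('pics/s5c.png',cv2.convertScaleAbs(a,alpha=1.5))
im=cv2.imread('pics/t5.png'); a=cv2.resize(im[180:280,190:290],None,fx=6,fy=6,interpolation=cv2.INTER_CUBIC); cv2.imwrite('pics/t5c.png',cv2.convertScaleAbs(a,alpha=1.5))
"
```

```text
t 31.02 front x -5.4 lat -0.3 z 100.6 yaw -0.0 F along -1.7 F lat -0.5 Fz 1.7 grip 0.253
```

View pics/s5c.png

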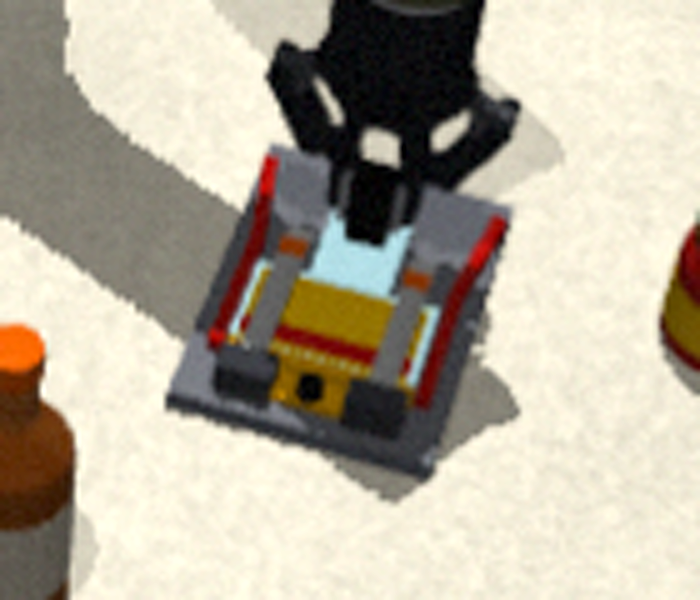

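The plate is almost against the stop, and the noses (292,245) and (415,280) are behind the shoulders. A firmer contact would confirm the stop, so I'll go on in 0.75 mm steps.

Call:
arm_command([
  [[1,0,0,0.03,0],[1,0,0,0,0],[1,0,0,0,0]],
])

```text
clock: 31.37
position: [0.5593, 0.2067, 0.1006]
ee_rot: [0.108, 0.699, -0.108, 0.699]
ft_force: [-3.5, 0.1, 4.4]
grip_width: 0.255
```

Call:
arm_command([
  [[1,0,0,0.02,0],[1,0,0,0,0],[1,0,0,0,0]],
])

```text
clock: 31.62
position: [0.5593, 0.2067, 0.1006]
ee_rot: [0.108, 0.699, -0.108, 0.698]
ft_force: [-6.2, -0.7, 6.9]
grip_width: 0.253
```

```bash
python3 -c "
from h import *
st()"
```

```text
t 31.62 front x -5.1 lat -0.1 z 100.6 yaw 0.03 F along -5.7 F lat -2.6 Fz 6.9 grip 0.253
```

The TCP stays put while the force grows with the command, so the stop is felt at -5.1 mm, in line with the -5.5 seen. Relaxing the push, opening, and rising.

Call:
arm_command([
  [[1,-0.01,0,-0.03,0],[1,0,0,0,0],[0.8,0,0,0,0],[0.6,0,0,0,0],[0.5,0,0,0,0],[0.5,0,0,0,0],[0.5,0,0,0,0],[0.5,0,0,0,0]],
])

```text
clock: 32.28
position: [0.5594, 0.2064, 0.1006]
ee_rot: [0.108, 0.699, -0.108, 0.699]
ft_force: [0.3, 0.3, 0.4]
grip_width: 0.504
```

```bash
python3 -c "
from h import *
st()"
```

```text
t 32.28 front x -5.0 lat -0.3 z 100.6 yaw -0.0 F along 0.2 F lat 0.4 Fz 0.4 grip 0.504
```

Call:
arm_command([
  [[0.5,-0.2,0,0,0],[0.5,-0.4,0,0,0],[0.5,-0.6,0,0,0],[0.5,-0.8,0,0,0],[0.5,-0.8,0,0,0],[0.5,-0.8,0,0,0],[0.5,-0.8,0,-0.5,0],[0.5,-0.8,0,-0.7,0],[0.5,-0.8,0,-0.7,0],[0.5,-0.8,0,-0.7,0],[0.5,-0.5,0,-0.7,0],[0.5,0,0,-0.7,0]],
])

```text
clock: 33.28
position: [0.4637, 0.2381, 0.2874]
ee_rot: [0.108, 0.697, -0.107, 0.701]
ft_force: [-0.2, 0.6, -0.5]
grip_width: 0.498
```

Call:
arm_command([
  [[0.5,0,0,-0.7,0],[0.5,0,0,-0.7,0],[0.5,0,-0.6,-0.7,0],[0.5,0,-0.8,0,0],[0.5,0,-0.8,0,0],[0.5,0,-0.8,0,0],[0.5,0,-0.8,0,0],[0.5,0,-0.8,0,0],[0.5,0,-0.8,0,0],[0.5,0,-0.5,0,0],[0.5,0,0,0,0],[0.5,0,0,0,0]],
])

```text
clock: 34.28
position: [0.3695, 0.1122, 0.2842]
ee_rot: [0.108, 0.698, -0.108, 0.7]
ft_force: [0.4, 0.7, 0.1]
grip_width: 0.496
```

```bash
python3 -c "
from h import *
st(); snap('scene','s6.png'); snap('top','t6.png')
im=cv2.imread('pics/s6.png'); a=cv2.resize(im[200:320,320:460],None,fx=5,fy=5,interpolation=cv2.INTER_CUBIC); cv2.imwrite('pics/s6c.png',cv2.convertScaleAbs(a,alpha=1.5))
im=cv2.imread('pics/t6.png'); a=cv2.resize(im[180:280,190:290],None,fx=6,fy=6,interpolation=cv2.INTER_CUBIC); cv2.imwrite('pics/t6c.png',cv2.convertScaleAbs(a,alpha=1.5))
"
```

```text
t 34.28 front x -157.7 lat -147.5 z 284.2 yaw -0.02 F along 0.2 F lat 0.8 Fz 0.1 grip 0.496
```

View pics/s6c.png

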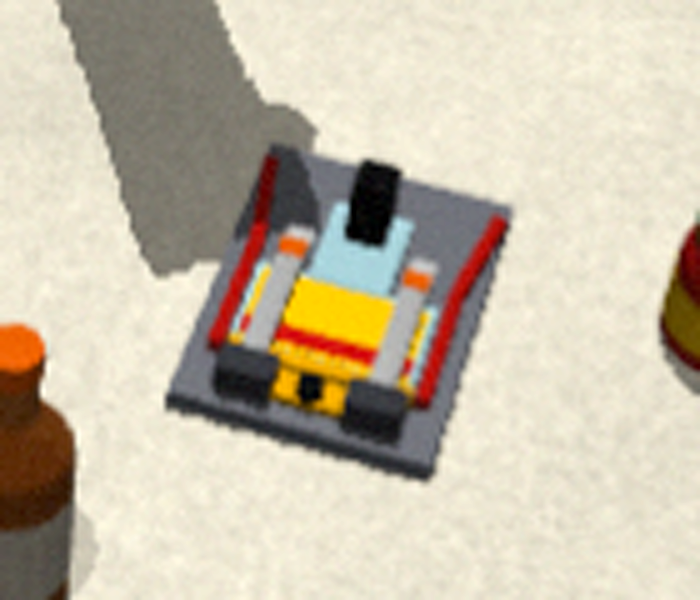

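View pics/t6c.png

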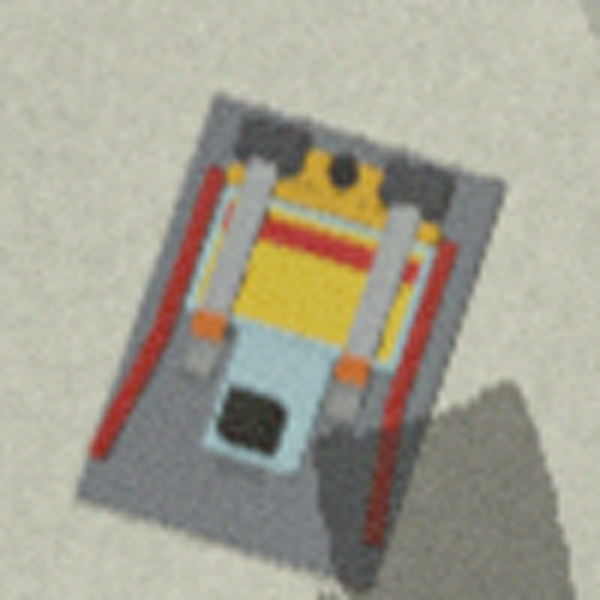

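Released. The plate sits against the yellow stop, with the orange noses just behind the shoulders: (208,325) and (350,370) in the top crop. To check that both clips are down, I'll compare the noses' pixel positions with the untouched state (s2) and the raised state (s4).

```bash
python3 - <<'E'
from h import *
def cen(fn,lo,hi):
    im=cv2.imread('pics/'+fn); hsv=cv2.cvtColor(im,cv2.COLOR_BGR2HSV)
    x0,y0,x1,y1=lo[0],lo[1],hi[0],hi[1]; s=hsv[y0:y1,x0:x1].astype(int)
    m=(s[...,0]>=5)&(s[...,0]<=17)&(s[...,1]>130)&(s[...,2]>50)
    w=m*1.0; yy,xx=np.mgrid[y0:y1,x0:x1]
    return (round((xx*w).sum()/w.sum(),2),round((yy*w).sum()/w.sum(),2),int(w.sum()))
for f in ['scene0.png','s2.png','s3.png','s4.png','s5.png','s6.png']:
    print(f,cen(f,(373,242),(384,254)),cen(f,(398,249),(410,261)))
ims=[cv2.resize(cv2.convertScaleAbs(cv2.imread('pics/'+f)[235:270,365:420],alpha=1.7),None,fx=7,fy=7,interpolation=cv2.INTER_CUBIC) for f in ['scene0.png','s4.png','s6.png']]
cv2.imwrite('pics/cmp.png',cv2.resize(np.vstack(ims),(385*3//4*1,245*3*3//4)))
i=manip.camera_info("top")
for q in ["soy_mid","vinegar_mid","chilli_mid"]:
    print(q,[(np.round(r["pixel"]),round(r["confidence"],2)) for r in manip.pinpoint(q,"top")[:1]])
D=np.array([np.cos(np.radians(-17.55)),np.sin(np.radians(-17.55))]);N=np.array([-D[1],D[0]]);o=np.array([.6615,.1745])
P=onz(i,np.array([[228,187],[434,248],[190,305],[393,368]])/6+[190,180],.018)[:,:2]
print((np.c_[(P-o)@D,(P-o)@N]*1000).round(1).tolist())
E
```

```text
scene0.png (np.float64(378.12), np.float64(248.71), 17) (np.float64(403.0), np.float64(255.6), 15)
s2.png (np.float64(378.26), np.float64(248.58), 19) (np.float64(402.94), np.float64(255.69), 16)
s3.png (np.float64(378.71), np.float64(247.38), 21) (np.float64(402.92), np.float64(253.65), 26)
s4.png (np.float64(378.39), np.float64(247.67), 18) (np.float64(403.0), np.float64(254.89), 19)
s5.png (np.float64(378.0), np.float64(248.78), 18) (np.float64(402.94), np.float64(255.69), 16)
s6.png (np.float64(378.12), np.float64(248.71), 17) (np.float64(403.0), np.float64(255.6), 15)
soy_mid [(array([221., 462.]), 0.67)]
vinegar_mid [(array([163., 297.]), 0.79)]
chilli_mid [(array([231., 163.]), 0.83)]
[[-5.5, 46.4], [-4.4, -51.7], [-62.3, 45.2], [-62.3, -51.2]]
```

View pics/cmp.png

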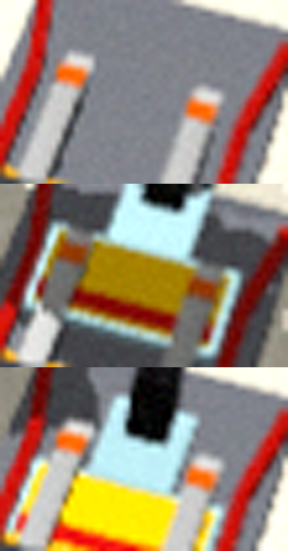

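The nose pixels now match the untouched picture to 0.01 px, (378.12,248.71) and (403.00,255.60). When raised they stood about 1 px higher, so both clips are fully down. The vinegar pinpoint differs by 8 px, so I'll check that by comparing pictures.

```bash
python3 - <<'E'
import cv2,numpy as np
a=cv2.imread('pics/top0.png').astype(int);b=cv2.imread('pics/t6.png').astype(int)
for n,(x0,y0,x1,y1) in dict(vin=(285,135,320,185),soy=(440,195,490,240),chi=(138,210,182,252)).items():
    d=np.abs(a-b)[y0:y1,x0:x1].max(2); print(n,d.mean().round(1),(d>40).sum())
    A=a[y0-6:y1+6,x0-6:x1+6].astype(np.uint8); B=b[y0:y1,x0:x1].astype(np.uint8)
    r=cv2.minMaxLoc(cv2.matchTemplate(A,B,cv2.TM_CCOEFF_NORMED)); print(' shift',6-r[3][0],6-r[3][1],round(r[1],3))
E
```

```text
vin 3.7 0
 shift 0 0 0.994
soy 4.0 0
 shift 0 0 0.995
chi 4.3 0
 shift 0 0 0.994
```

The bottles and the jar have not moved (0 px shift). Handing in.

```bash
python3 -c "
from workcell import manip
print(manip.hand_in())"
```

```text
the job is handed in; nothing more can be done
None
```

The smallest plate (117 x 100 mm) is home in the holder, released, and handed in at about 34.5 s; the hand-in gave no verdict. I set it down once on the way and regripped it half a turn round, because joint 7 was at -2.51, near its -2.6 limit. I then slid it under both clips to the stop.

**Last checks:**
- **Stop:** felt at -5.1 mm from the mark; the wrist picture had shown it at about -5.5 mm.
- **Push:** the largest reading was about 15 N, taken at the end of each move rather than continuously. Part of it was my own downward press, which I then relieved.
- **Clips:** both noses match their untouched pixel positions to 0.01 px, against about 1 px higher when raised, so both are down behind the shoulders.
- **Bottles and jar:** 0 px shift in the top picture.

**Checks that disagreed:**
- **First post fit:** it was off by about 7 mm because the arm was still settling, so I redid it.
- **Sideways position:** the top camera put the plate about 2.8 mm off centre. It shows the holder itself 1.7–2.3 mm off the same way, and the rails allow only 1.5 mm.
- **Vinegar bottle:** the network's point differed by 8 px, but comparing the pictures showed the bottle had not moved.

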